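# Switch the class hobs on at the key switch

### The arm

A 6-joint arm with a two-finger parallel gripper is mounted at the origin on the work surface. World frame = base frame: x ahead of the robot, y to its left, z up, the work surface at z = 0. Lengths are in m, angles in rad, forces in N, time in s.
With the tool pointing down it reaches from about 0.425 to 0.95 m from the base axis. Payload 14.7 kg.
Tool frame: the origin (TCP) lies midway between the tips of the shut fingers; the grasp point (between the pads) lies 19 mm behind it (manip.grip_point_offset is the x of the grasp point in the tool frame, in m); x points along the fingers, y is the direction in which the jaws open and shut, and the axes are right-handed (so a half turn about x gives the same grasp; the last joint's range is limited). The gripper opens to 85 mm and grips with 20 to 120 N. Pads are 22 mm wide; open, the fingers measure 114 mm over their backs; the gripper's body (76 mm by 85 mm) begins 54 mm behind the grasp point. The pads swing forward as they close: fully open they stand 13 mm farther back than shut.
Start: joints at [-1.27, 0.48, 1.596, -0, 1.065, -0.047], TCP at [0.222, -0.611, 0.231] pointing down, gripper open.
Joint ranges: [-2.75, 2.75], [-0.82, 2.05], [0.23, 2.67], [-1.56, 4.7], [0.09, 2.69], [-2.92, 2.92]. Speed limits (rad/s): [1.89, 1.89, 2.39, 3.01, 3.01, 3.01].

### API

Orientations are given as a unit quaternion [x, y, z, w].
In Python, from bench import manip gives the robot as it stands.
- The arm moves only by the tool move_arm, never from a script. Its argument "series" is a list that holds one entry, the list of rows, each a list of 5 numbers: the finger opening in cm, from 0 to 8.54, then the shift along the tool's x, y, z in cm, then the turn about the tool's x in rad. A call has 1 to 5 rows; each row shifts and turns the commanded pose from where the row before left it, along the tool's axes as they then stand; what a row does not reach is not made up. A row lasts 1/8 s, in which the tool goes at most 62.5 mm and 10.7 degrees, less where a joint would pass 70% of its speed; a pose out of reach is approached as far as the arm can. A call is refused whole if a number of a shift passes 6.25 or a number of a turn 0.188, either way. A call with a gripper value outside its range is refused whole. The fingers move at their own pace and stop on an object; "grip_force" is the grip in N (left out, the last holds). Time passes only in rows, so rows that do not move let the fingers close. It gives the time, the measured TCP pose, the force and the opening at its end, in the units of the state.
- manip.read_state(): the state, without advancing time (a new reading comes with each control period).
- manip.grab_frame(name): name is "scene" or "top" or "wrist"; returns (picture, depth): 480x640x3 uint8, red, green, blue; 480x640 float32, m along the optical axis (not along the pixel's ray), 0 where there is no reading.
- manip.camera_info(name): a dict with "intrinsics" (3x3 intrinsics, pixels), "R" (3x3) and "t" (3): a world point X has camera coordinates R X + t; the wrist camera has in their place "mount" (4x4, takes a point from camera to tool coordinates, whose origin is the TCP and whose axes are the tool frame's). Camera axes: x right, y down, z forward; pixel columns grow to the right and rows downward; lengths in m; the calibration is good to about 2 mm. A picture is of the moment at which its call begins: read the wrist's pose just before it. camera_info takes no time and is no camera call.
- manip.job_done(): hands the job in, once; it reports no verdict.
The state is a dict: "time": time; "qpos": joint angles; "joint_velocities": joint speeds; "joint_torque": joint torques, N m; "ee_pos": TCP position; "orientation": TCP orientation; "wrist_force": force on the tool from outside, world axes, zero at the start; "ft_torque": the same for the moment, N m; "width": finger opening in m.
Only numpy, scipy, OpenCV 4.12 (cv2) and the standard library are available. Lean on these libraries where they do the work, as an engineer would, in place of code of your own. Each camera call takes 0.05 s, during which the arm holds its last target.

### The job

Switch on the cooking class's hobs at the sloping control box: swing the clear splash cover right back by its handle, take the red-headed key from the wooden stand and push it fully home in the lock, wiggling it gently past the sticky pins instead of forcing it. Only then turn it a quarter turn clockwise to its stop against the spring, and finish still gripping the key and holding it turned, for it springs back when let go. Leave the emergency stop, the other keys, the bowl and the pepper mill alone.

Things in the scene. Friction and masses are not known exactly. Their poses are not given: they have to be found in the camera images.
- console: Fixed box, light grey top 207 x 320 mm on a dark base, low front to the robot (yaw up to 0.25 rad). Origin on the table under its middle; x to its high rear, y left, z up. The face slopes 15 deg: 60 mm high in front, 87 in the middle, 113 at the rear. Right of its middle the lock under the clear cover (two 10 mm tall lamps 58 mm up-slope of it); 105 mm left of the middle the emergency stop.
- cover (a joint): Opening of the clear splash cover, rad: 0 shut, 1.92 at its stop, where it leans past upright to the right. Starts shut or up to 0.3 ajar. A stiff hinge keeps it where it is left; about 2 N at the handle moves it. The cover is a clear sheet in a dark frame, 160 mm (along the slope) x 196 mm x 4 mm, hinged on its right edge.
- cover_hinge (a point): Point on the hinge line, middle of the cover's right edge, 16 mm off the console's face. x runs along the hinge line (up the slope, to the rear), y across the cover from the hinge to its free left edge, z out of its outer side; y and z turn with the cover, which opens by a positive turn about x.
- cover_handle (a point): Middle of the steel handle, on its centre line: a round bar 10 mm thick, 100 mm long, parallel to the hinge line, 185 mm from the hinge, 11 mm in from the free left edge, its centre 40 mm off the cover's outer side (35 mm clear between them). Axes as cover_hinge. The bar can turn between the fingers as the cover swings.
- plug (a joint): Turn of the lock's plug, rad: 0 at rest, 1.57 at its stop, a quarter turn clockwise as seen looking at the face (a negative turn about keyhole's z). A light spring, about 0.13 N m at the stop, brings it back. The key has some 0.1 to 0.2 rad of play in slot and grip, so the hand turns about 1.75 rad to bring it to the stop.
- keyhole (a point): Centre of the slot's mouth on the 33 mm brass plug, 8.5 mm off the face, 50 mm right of its middle. z out of the lock (15 deg off vertical, to the front), x along the slot (up-slope at rest), y across; x, y turn with the plug. Slot 13.5 x 6.5 mm, 30 deep, 2.5 mm lead-in. Two sticky pins in its broad sides 10 and 19 mm down; some 15 N on the key, less with a wiggle, moves them; over 30 N forces it.
- key: The key to use: round flat red head 36 (x) x 12 (y) x 34 (z) mm on a steel blade 12 (x) x 5 (y) mm, 28 mm long, round tip; 40 g. Origin at the shoulder (centre of the head's underside): head up along z, blade down. Fits either way round. Fully home, its origin meets keyhole. It starts upright, blade down, in one of the stand's three slots, x along the stand's x.
- keystand: Fixed wooden block 190 (x) x 56 (y) x 34 (z) mm with three slots in its top, 60 mm apart along x, in which keys stand upright, heads resting on the top, broad sides along x. Origin under its centre on the table.
- key_b: Another key, of the same shape, blue head; leave it.
- key_g: Another key, of the same shape, green head; leave it.
- estop (a joint): Travel of the red emergency stop button, m: 0 out, 0.006 pressed. Leave it. Its head is 38 mm across and stands 22 mm off the face.
- bowl: Steel bowl, 130 mm across and 60 mm high, loose on the table to the right of the console. Origin under its centre.
- mill: Black pepper mill, 54 mm across and 117 mm high, loose, to the left of the key stand. Origin under its centre.

How it is judged:
On the way, in this order (a step that is already met when the one before it is completed fails the run):
1. the cover is swung right back (value of joint cover above 1.6 rad), for 0.2 s.
2. the red key is fully home in the lock, not yet turned (distance between key and keyhole below 0.004 m and angle between the z axis of key and the z axis of keyhole, either way round below 0.12 rad and value of joint plug below 0.5 rad), for 0.1 s.
3. the key is turned a quarter turn and held (value of joint plug above 1.3 rad and distance between key and keyhole below 0.005 m), for 0.5 s.
At the end, for the whole second after the job is handed in: The red key is fully home (shoulder within 5 mm of the keyhole, upright to it within 0.12 rad), turned clockwise by more than 1.3 rad, and still gripped by the fingers, which hold it there against the spring; the cover stands open by more than 1.5 rad and the emergency stop is not pressed (all of step 3 and angle between the z axis of key and the z axis of keyhole, either way round below 0.12 rad and contact force between the fingers and key above 2 N and value of joint cover above 1.5 rad and value of joint estop below 0.003 m); the arm keeps its last pose, push and grip.
It fails at once if the lock is turned before the key is fully home (value of joint plug above 0.6 rad and distance between key and keyhole above 0.007 m).
It fails at once if the key is forced past the pins (contact force between key and console above 70 N and distance between key and keyhole above 0.004 m).
It fails at once if the emergency stop is pressed (value of joint estop above 0.003 m).
It fails at once if another key is disturbed (distance of any of key_b, key_g from where it was at the start of the episode above 0.02 m).
It fails at once if the bowl or the pepper mill is disturbed (distance of any of bowl, mill from where it was at the start of the episode above 0.03 m).
It also fails if it takes over 72 s, if anything falls off the work surface, if the arm or the gripper's body presses on something with over 40 N, if the wrist force passes 120 N, or if a joint passes its speed limit or range.

## Working session

There is one attempt and no reset: what is moved stays moved. The work goes in short steps, Python scripts to look and compute and a tool call to move; the robot and the scene stay as the last step left them, time stands still between calls to the robot, and variables do not carry over. Pictures are saved under pics/ and viewed, and the job is handed in when it is done.

Besides the shell and the picture viewer there is one more tool, called after "Call:" in YAML: its name, and indented under it one key for each argument. move_arm: Moves the arm, as the interface text tells. Its arguments: {"type":"object","properties":{"series":{"type":"array","items":{"type":"array","items":{"type":"array","items":{"type":"number"}}}},"grip_force":{"type":"number"}},"required":["series"]}

```bash
ls; mkdir -p pics; python3 - <<'E'
from bench import manip
import cv2,numpy as np
print(manip.read_state()); print(manip.grip_point_offset)
np.set_printoptions(suppress=True,precision=4)
for n in ("scene","top","wrist"):
    print(n,manip.camera_info(n))
for n in ("scene","top"):
    p,d=manip.grab_frame(n); cv2.imwrite(f"pics/{n}0.png",p[:,:,::-1]); np.savez(f"{n}0.npz",p=p,d=d)
E
```

```text
pics
{'time': 0.0, 'qpos': array([-1.26959178e+00,  4.80867239e-01,  1.59688014e+00,  1.61920841e-05,
        1.06513154e+00, -4.66161899e-02]), 'joint_velocities': array([ 3.56977771e-04,  4.73971750e-04,  9.59999790e-04, -2.98617874e-05,
       -3.63247862e-04,  1.39688966e-03]), 'joint_torque': array([ 2.36725115e-03, -9.50631022e+01, -4.30179262e+01,  4.31614289e-04,
        1.25036272e-02,  1.93893209e-05]), 'ee_pos': array([ 0.22143881, -0.61065791,  0.2306471 ]), 'orientation': array([-0.69638812, -0.12280321,  0.69649365, -0.12189978]), 'wrist_force': array([-0.58237908,  1.54398826, -0.43066861]), 'ft_torque': array([-0.02691421,  0.00727282,  0.02902569]), 'width': 0.08537056641062402}
-0.0187
scene {'intrinsics': array([[568.4125,   0.    , 316.5425],
       [  0.    , 568.4125, 239.9659],
       [  0.    ,   0.    ,   1.    ]]), 'R': array([[-0.7464,  0.6654, -0.0138],
       [ 0.5279,  0.5793, -0.6211],
       [-0.4052, -0.4708, -0.7836]]), 't': array([ 0.3916, -0.1921,  1.4378])}
top {'intrinsics': array([[451.4474,   0.    , 330.8657],
       [  0.    , 451.4474, 233.3992],
       [  0.    ,   0.    ,   1.    ]]), 'R': array([[ 0.0118, -0.9999, -0.0068],
       [-0.9947, -0.011 , -0.102 ],
       [ 0.1019,  0.008 , -0.9948]]), 't': array([-0.0049,  0.524 ,  1.185 ])}
wrist {'intrinsics': array([[395.1175,   0.    , 313.8116],
       [  0.    , 395.1175, 234.8913],
       [  0.    ,   0.    ,   1.    ]]), 'mount': array([[ 0.0003, -0.2801,  0.96  , -0.1436],
       [ 1.    , -0.0002, -0.0004, -0.0009],
       [ 0.0003,  0.96  ,  0.2801, -0.0701],
       [ 0.    ,  0.    ,  0.    ,  1.    ]])}
```

View pics/scene0.png

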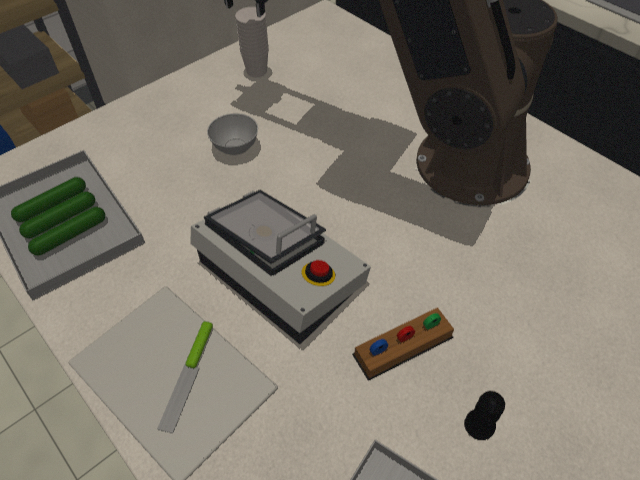

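View pics/top0.png

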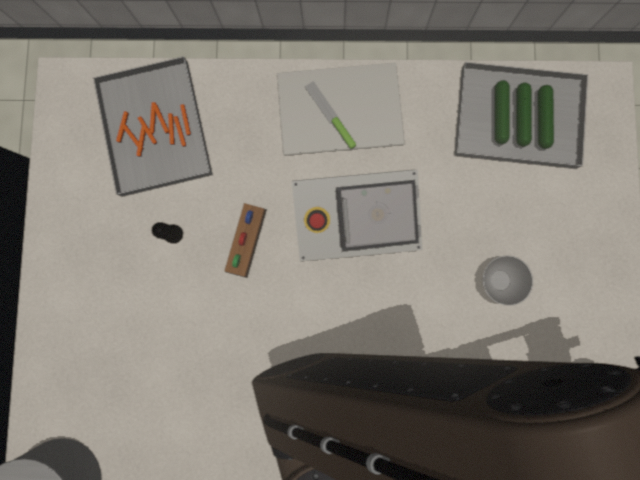

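The scene camera shows the console around (280,260), the cover shut or nearly shut, its handle at (298,232) and the stop at (319,269). The stand's keys are blue (379,346), red (405,333) and green (432,320). In the top view the red key is at (242,239). Next I measure these.

```bash
cat > h.py <<'E'
import numpy as np,cv2
from bench import manip
from scipy.spatial.transform import Rotation as Rot
np.set_printoptions(suppress=True,precision=4)
def cam(n,st=None):
    c=manip.camera_info(n);K=np.array(c["intrinsics"])
    if n!="wrist": return K,np.array(c["R"]),np.array(c["t"])
    st=st or manip.read_state(); M=np.array(c["mount"])
    T=np.eye(4);T[:3,:3]=Rot.from_quat(st["orientation"]).as_matrix();T[:3,3]=st["ee_pos"]
    W=np.linalg.inv(T@M); return K,W[:3,:3],W[:3,3]
def cloud(C,d):
    K,R,t=C; v,u=np.mgrid[:d.shape[0],:d.shape[1]]
    P=np.stack([(u-K[0,2])/K[0,0]*d,(v-K[1,2])/K[1,1]*d,d],-1)
    X=(P-t)@R; X[d==0]=np.nan; return X
def proj(C,X):
    K,R,t=C; p=(np.atleast_2d(X)@R.T+t)@K.T; return p[:,:2]/p[:,2:]
def ray_plane(C,uv,n,c):  # n.X=c
    K,R,t=C; o=-R.T@t; r=R.T@np.linalg.inv(K)@np.array([uv[0],uv[1],1.]); return o+r*(c-n@o)/(n@r)
def crop(p,x0,y0,x1,y1,s,name):
    cv2.imwrite(name,cv2.resize(p[y0:y1,x0:x1,::-1],None,fx=s,fy=s,interpolation=cv2.INTER_CUBIC))
E
python3 - <<'E'
from h import *
for n in("top","scene"):
    z=np.load(n+"0.npz");p,d=z["p"],z["d"];C=cam(n);X=cloud(C,d)
    hsv=cv2.cvtColor(p,cv2.COLOR_RGB2HSV)
    H,S,V=[hsv[...,i].astype(int) for i in range(3)]
    box=(slice(160,300),slice(210,440)) if n=="top" else (slice(180,390),slice(180,470))
    for nm,m in dict(red=((H<8)|(H>172))&(S>150)&(V>60),blue=(abs(H-112)<12)&(S>120),green=(abs(H-65)<15)&(S>120),wood=(abs(H-12)<6)&(S>90)&(S<210)).items():
        mm=np.zeros_like(m);mm[box]=m[box]
        k,l,st,ce=cv2.connectedComponentsWithStats(mm.astype(np.uint8))
        for i in range(1,k):
            if st[i,4]>25:
                Y=X[l==i]; print(n,nm,st[i],ce[i],np.nanmedian(Y,0),np.nanmax(Y[:,2]))
                if nm=="wood":
                    q=Y[(Y[:,2]>.03)&(Y[:,2]<.038)][:,:2].astype(np.float32); print("  rect",len(q),cv2.minAreaRect(q))
    g=(S<30)&(V>120)
    mm=g&(X[...,2]>.058)&(X[...,2]<.125)&(X[...,0]>.45)&(X[...,0]<.8)&(abs(X[...,1])<.3)
    Y=X[mm]; 
    for it in range(6):
        A=np.c_[Y[:,:2],np.ones(len(Y))];co,*_=np.linalg.lstsq(A,Y[:,2],rcond=None);r=Y[:,2]-A@co;Y=Y[abs(r)<max(.004,2*r.std()) if it<5 else abs(r)<.004]
    print(n,"plane",co,"slope",np.degrees(np.arctan(np.hypot(*co[:2]))),"yaw",np.arctan2(co[1],co[0]),len(Y),Y.min(0),Y.max(0),cv2.minAreaRect(Y[:,:2].astype(np.float32)))
    if n=="top": crop(p,220,160,440,290,3.6,"pics/top0c.png")
    else: crop(p,180,180,460,390,2.8,"pics/scene0c.png")
E
```

```text
top red [311 215  13  12 105] [316.6952 220.3048] [0.5487 0.0357 0.1085] 0.11449777215267813
top red [239 233   5  11  33] [241.3333 238.1818] [0.5052 0.2334 0.0664] 0.07184399556297963
top wood [ 226  204   38   72 1180] [245.0297 240.0237] [0.5028 0.2293 0.0342] 0.06693651472279537
  rect 984 ((0.5046693682670593, 0.23279809951782227), (0.05423453450202942, 0.1864718347787857), 75.58177947998047)
top plane [ 0.2241 -0.0853 -0.0322] slope 13.481690427799052 yaw -0.36365020311698076 2201 [ 0.4501 -0.2132  0.0587] [0.6608 0.1006 0.125 ] ((0.5647057294845581, -0.06262354552745819), (0.20185333490371704, 0.3133491277694702), 6.014014720916748)
scene red [310 260  19  17 242] [319.1446 267.843 ] [0.5521 0.0408 0.1097] 0.11669256892813779
scene red [397 326  18  16 186] [405.3656 333.457 ] [0.5099 0.2362 0.0609] 0.07241048542988304
scene blue [370 339  18  16 181] [378.337  346.5083] [0.5665 0.2217 0.0615] 0.0721780706506366
scene green [423 313  18  16 176] [431.608  320.5966] [0.4514 0.2514 0.0607] 0.07271831713304706
scene wood [ 354  308  100   71 2562] [402.3802 344.1179] [0.5194 0.2412 0.035 ] 0.07250716611022945
  rect 1700 ((0.5050326585769653, 0.2341575026512146), (0.05738215520977974, 0.1918790489435196), 75.6087417602539)
scene plane [ 0.259  -0.0743 -0.0509] slope 15.082135939414284 yaw -0.27948191173631454 2297 [ 0.4505 -0.2209  0.0596] [0.6583 0.0943 0.125 ] ((0.5618976354598999, -0.06302754580974579), (0.20157194137573242, 0.30976665019989014), 5.104475498199463)
```

```bash
ls pics
```

```text
scene0.png
scene0c.png
top0.png
top0c.png
```

View crops.

View pics/scene0c.png

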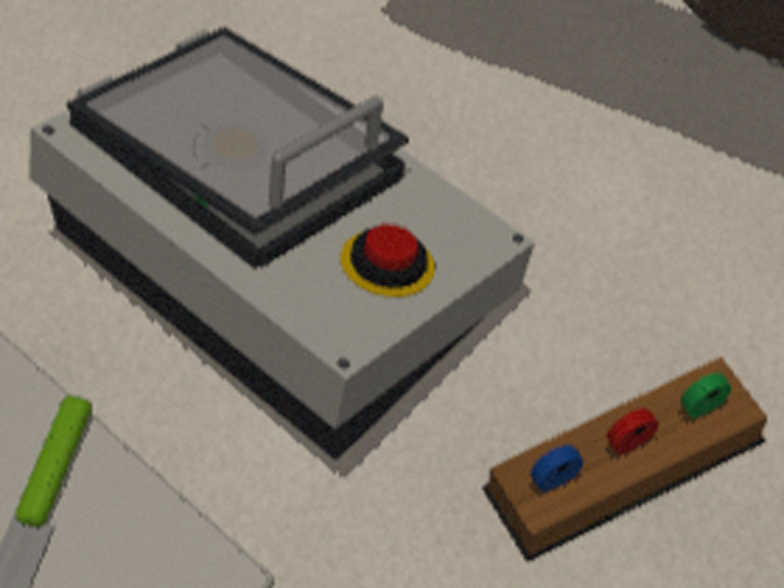

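View pics/top0c.png

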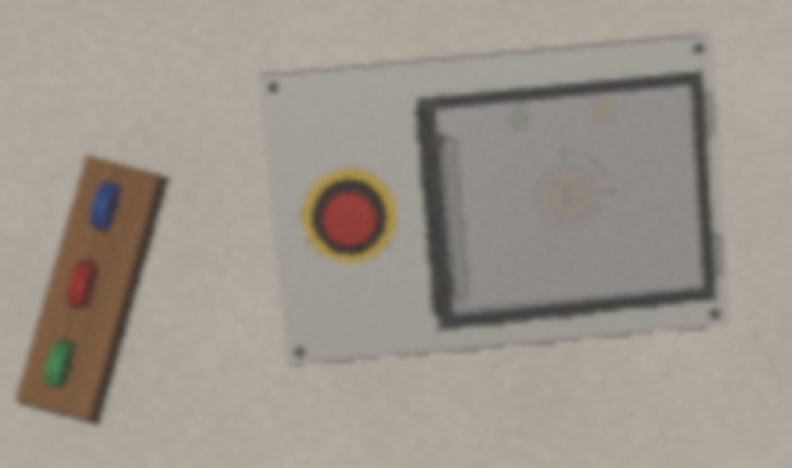

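```bash
cat > fit.py <<'E'
from h import *
from scipy.optimize import least_squares
S=15*np.pi/180
Ry=Rot.from_euler('y',-S).as_matrix() # x up the slope
def face(x,y,yaw):
    Rz=Rot.from_euler('z',yaw).as_matrix(); o=np.array([x,y,0])+Rz@np.array([0,0,.0865]); return o,Rz@Ry
top=dict(c=[(( .1035,.16),(293.3,180.3)),((.1035,-.16),(415.8,169.7)),((-.1035,.16),(300.6,261.1)),((-.1035,-.16),(421.1,250.3))])
sc=[((.1035,-.16),(192.5,225.7)),((-.1035,.16),(370,266.8)),((.1035,.16),(301.4,312.9))]
CT,CS=cam("top"),cam("scene")
def res(q):
    o,R=face(*q);r=[]
    for C,L in((CT,top['c']),(CS,sc)):
        for a,uv in L: r.append(proj(C,o+R@np.array([*a,0]))[0]-uv)
    return np.ravel(r)
f=least_squares(res,[.56,-.06,0]);print("console",f.x,"res px",f.fun.round(1))
o,R=face(*f.x)
tc=[((.08,.196,0),(336.1,187.2)),((.08,0,0),(415.3,180.3)),((-.08,0,0),(418.6,242.8)),((-.08,.196,0),(342.2,250.3))]
sc2=[((.08,0,0),(205,217.5)),((-.08,0,0),(260.4,190.7)),((-.08,.196,0),(325.7,230)),((.08,.196,0),(272.1,261.4)),((.05,.185,.042),(279.3,237.1)),((-.05,.185,.042),(315,216.4))]
def pt(a,q): # hinge hx,hy, angle
    return o+R@(np.array([q[0],q[1],.016])+Rot.from_euler('x',q[2]).apply(a))
def res2(q):
    return np.ravel([proj(C,pt(a,q))[0]-uv for C,L in((CS,sc2),(CT,tc)) for a,uv in L])
g=least_squares(res2,[0,-.15,.1],loss='soft_l1');print("cover",g.x,res2(g.x).round(1))
print("face origin",o);print(R)
kh=o+R@np.array([0,-.05,.0085]);print("keyhole if mid-slope",kh,proj(CT,kh),proj(CS,kh))
print("hinge",pt([0,0,0],g.x),"handle",pt([0,.185,.042],g.x), "estop",o+R@[0,.105,0])
np.savez("fit.npz",o=o,R=R,g=g.x,q=f.x)
E
python3 fit.py
python3 - <<'E'
from h import *
z=np.load("scene0.npz");X=cloud(cam("scene"),z["d"])
for uv in [(281,236),(290,231),(300,225),(310,219),(314,217)]:
    print(uv,X[uv[1],uv[0]], z["p"][uv[1],uv[0]])
E
```

```text
console [ 0.5627 -0.0683  0.0957] res px [-1.5  0.7  2.3  0.7 -1.1 -0.2  1.2  0.2 -1.8 -0.8  0.3 -0.4  1.   2.1]
cover [-0.0007 -0.1465  0.0928] [-0.7  0.4 -0.2  0.4  0.2  0.  -0.8  1.4  0.1 -0.9 -0.7  0.1  0.8  0.5
 -0.7  0.4 -0.7  0.7 -0.1  1. ]
face origin [ 0.5627 -0.0683  0.0865]
[[ 0.9615 -0.0956 -0.2576]
 [ 0.0923  0.9954 -0.0247]
 [ 0.2588  0.      0.9659]]
keyhole if mid-slope [ 0.5653 -0.1182  0.0947] [[377.8248 215.0315]] [[263.8754 229.9079]]
hinge [ 0.5719 -0.2146  0.1018] handle [ 0.5395 -0.0366  0.1587] estop [0.5526 0.0363 0.0865]
(281, 236) [ 0.5863 -0.0284  0.1745] [97 95 91]
(290, 231) [ 0.5638 -0.029   0.1705] [93 92 90]
(300, 225) [ 0.5361 -0.0323  0.1632] [99 96 92]
(310, 219) [ 0.5076 -0.0354  0.156 ] [102  99  97]
(314, 217) [ 0.4958 -0.0369  0.1514] [96 95 89]
```

```bash
cat >> h.py <<'E'
def tool(dw,yaw): # yaw = angle of tool y axis, tool straight down; world delta (m) -> tool cm
    y=np.array([np.cos(yaw),np.sin(yaw),0]);x=np.array([0,0,-1.]);z=np.cross(x,y)
    return np.array([x@dw,y@dw,z@dw])*100
def yaw_now(s=None):
    s=s or manip.read_state();y=Rot.from_quat(s["orientation"]).as_matrix()[:,1];return np.arctan2(y[1],y[0])
E
python3 - <<'E'
from h import *
f=np.load("fit.npz");o,R,g=f["o"],f["R"],f["g"]
yaw=-1.4751; print(yaw_now()-yaw)
p0=np.array([.2215,-.6107,.2307])
def hd(a): return o+R@(np.array([g[0],g[1],.016])+Rot.from_euler('x',a).apply([0,.185,.042]))
h=np.array([.538,-.0355,.160])
print("above",tool(h+[0,0,.09]-p0,yaw))
prev=hd(g[2])
for a in np.linspace(g[2],1.8,13):
    q=hd(a); print(round(a,2),q,tool(q-prev,yaw).round(2)); prev=q
E
```

```text
0.2521315718917223
above [ -1.93   -54.2327 -37.0012]
0.09 [ 0.5395 -0.0366  0.1587] [0. 0. 0.]
0.24 [ 0.534  -0.0473  0.1829] [-2.41  1.02  0.65]
0.38 [ 0.5293 -0.0614  0.2053] [-2.25  1.36  0.6 ]
0.52 [ 0.5255 -0.0787  0.2257] [-2.04  1.68  0.55]
0.66 [ 0.5226 -0.0986  0.2436] [-1.79  1.96  0.48]
0.8 [ 0.5207 -0.121   0.2586] [-1.5  2.2  0.4]
0.95 [ 0.5199 -0.1452  0.2705] [-1.18  2.4   0.32]
1.09 [ 0.52   -0.1708  0.2789] [-0.84  2.55  0.23]
1.23 [ 0.5213 -0.1973  0.2838] [-0.49  2.65  0.13]
1.37 [ 0.5235 -0.2241  0.285 ] [-0.12  2.69  0.03]
1.52 [ 0.5268 -0.2508  0.2824] [ 0.25  2.68 -0.07]
1.66 [ 0.5309 -0.2767  0.2763] [ 0.62  2.62 -0.17]
1.8 [ 0.5359 -0.3014  0.2666] [ 0.97  2.5  -0.26]
```

Call:
move_arm:
  series:
    - [[8.5,0,0,0,0.126],[8.5,0,0,0,0.126],[5,-0.7,-4,-2.7,0],[5,-0.7,-4,-2.7,0],[5,-0.5,-4,-2.7,0]]

```text
time: 0.72
ee_pos: [0.2911, -0.4825, 0.2502]
orientation: [-0.706, -0.034, 0.706, -0.034]
wrist_force: [1.0, -0.7, 0.1]
width: 0.0504
```

Call:
move_arm:
  series:
    - [[5,0,-4.2,-2.9,0],[5,0,-4.2,-2.9,0],[5,0,-4.2,-2.9,0],[5,0,-4.2,-2.9,0],[5,0,-4.2,-2.9,0]]

```text
time: 1.35
ee_pos: [0.4154, -0.2594, 0.2502]
orientation: [-0.706, -0.034, 0.706, -0.034]
wrist_force: [0.5, 0.1, -0.1]
width: 0.0499
```

Call:
move_arm:
  series:
    - [[5,0,-4.2,-2.9,0],[5,0,-4.2,-2.9,0],[5,0,-4.2,-2.9,0],[5,0,-4.2,-2.9,0],[5,0,-4.2,-2.9,0]]

```text
time: 1.98
ee_pos: [0.5397, -0.0364, 0.2502]
orientation: [-0.706, -0.034, 0.706, -0.034]
wrist_force: [1.3, -0.5, 0.5]
width: 0.0498
```

```bash
python3 - <<'E'
from h import *
s=manip.read_state();print(s["ee_pos"],yaw_now(s),s["time"],s["width"])
C=cam("wrist",s);p,d=manip.grab_frame("wrist");cv2.imwrite("pics/w1.png",p[:,:,::-1]);np.savez("w1.npz",p=p,d=d,R=C[1],t=C[2])
h=np.array([.538,-.0355,.160]);f=np.load("fit.npz")
print(proj(C,[h,h+.05*f["R"][:,0],h-.05*f["R"][:,0]]),tool(h-s["ee_pos"],yaw_now(s)))
E
```

```text
[ 0.5397 -0.0364  0.2502] -1.474915729059018 1.975 0.049825463288878234
[[313.2248 240.0294]
 [313.1407 163.3504]
 [313.2928 301.9834]] [ 9.0182 -0.1072  0.1626]
```

View pics/w1.png

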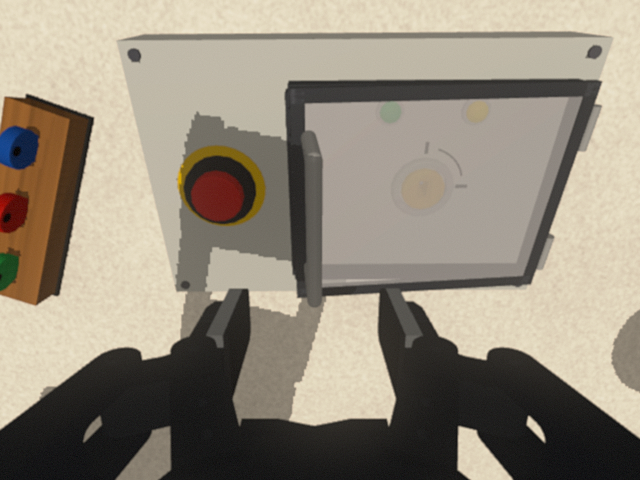

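The wrist view shows the handle bar at columns 307–320, rows 135–303, centred between the fingers as predicted. I go down and grip it.

Call:
move_arm:
  series:
    - [[5,4,0,0,0],[5,4,0,0,0],[5,2.9,0,0,0],[0,0,0,0,0],[0,0,0,0,0]]
  grip_force: 30

```text
time: 2.65
ee_pos: [0.5397, -0.0382, 0.1422]
orientation: [0.707, 0.034, -0.706, 0.034]
wrist_force: [-0.3, 0.0, 0.2]
width: 0.014
```

Call:
move_arm:
  series:
    - [[0,0,0,0,0],[0,0,0,0,0],[0,0,0,0,0]]

```text
time: 3.02
ee_pos: [0.5395, -0.0368, 0.1429]
orientation: [0.707, 0.034, -0.706, 0.033]
wrist_force: [-1.8, 15.0, 4.1]
width: 0.0089
```

Call:
move_arm:
  series:
    - [[0,-1.2,0.45,0.33,0],[0,-1.2,0.55,0.32,0],[0,-1.15,0.65,0.3,0],[0,-1.1,0.7,0.3,0],[0,-1.0,0.8,0.28,0]]

```text
time: 3.65
ee_pos: [0.5273, -0.0694, 0.2002]
orientation: [0.707, 0.034, -0.706, 0.033]
wrist_force: [-2.2, 19.9, 12.7]
width: 0.0085
```

Call:
move_arm:
  series:
    - [[0,-1.1,0.7,0.27,0],[0,-1.0,0.8,0.26,0],[0,-0.95,0.9,0.24,0],[0,-0.9,1.0,0.24,0],[0,-0.85,1.05,0.22,0]]

```text
time: 4.28
ee_pos: [0.5197, -0.1189, 0.2458]
orientation: [0.707, 0.033, -0.706, 0.035]
wrist_force: [10.5, -18.0, -33.5]
width: 0.0088
```

Call:
move_arm:
  series:
    - [[0,-0.3,1.2,0.2,0],[0,-0.45,1.25,0.15,0],[0,-0.4,1.25,0.12,0],[0,-0.3,1.3,0.1,0]]

```text
time: 4.78
ee_pos: [0.5195, -0.1666, 0.2641]
orientation: [0.708, 0.034, -0.705, 0.034]
wrist_force: [-6.1, 13.8, 43.6]
width: 0.0086
```

Call:
move_arm:
  series:
    - [[0,-0.5,1.3,0.07,0],[0,-0.3,1.3,0.05,0],[0,-0.15,1.3,0.02,0],[0,-0.05,1.3,0,0]]

```text
time: 5.28
ee_pos: [0.5227, -0.2194, 0.2718]
orientation: [0.707, 0.033, -0.705, 0.034]
wrist_force: [6.3, 2.8, 4.4]
width: 0.0084
```

Call:
move_arm:
  series:
    - [[0,0.08,1.3,-0.03,0],[0,0.15,1.3,-0.05,0],[0,0.25,1.3,-0.07,0],[0,0.33,1.3,-0.09,0]]

```text
time: 5.78
ee_pos: [0.5301, -0.2712, 0.2636]
orientation: [0.707, 0.033, -0.705, 0.034]
wrist_force: [8.3, 3.4, -1.3]
width: 0.0088
```

Call:
move_arm:
  series:
    - [[0,0.42,1.25,-0.12,0],[0,0.5,1.2,-0.13,0],[0,0.58,1.2,-0.15,0]]

```text
time: 6.15
ee_pos: [0.5379, -0.3072, 0.2485]
orientation: [0.707, 0.033, -0.705, 0.034]
wrist_force: [8.3, 2.2, 4.6]
width: 0.0085
```

```bash
python3 - <<'E'
from h import *
s=manip.read_state();f=np.load("fit.npz");o,R,g=f["o"],f["R"],f["g"]
L=R.T@(s["ee_pos"]+[0,0,.0187]-o)-[g[0],g[1],.016];print(s["ee_pos"],s["wrist_force"],L,np.hypot(L[1],L[2]),np.arctan2(L[2],L[1])-np.arctan2(.042,.185))
p,d=manip.grab_frame("scene");cv2.imwrite("pics/s1.png",p[:,:,::-1])
E
```

```text
[ 0.5379 -0.3072  0.2485] [8.2859 2.1942 4.6044] [ 0.0015 -0.0889  0.1709] 0.192631504401692 1.827482147287557
```

View pics/s1.png

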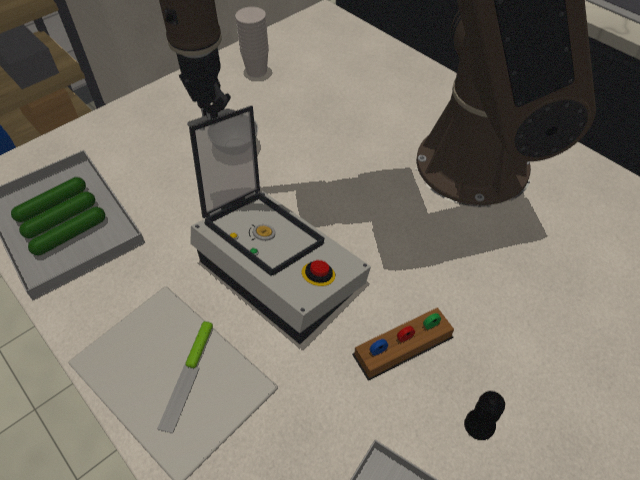

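The cover stands open at about 1.83 rad: its frame is upright at (225,160), and the lock is exposed at (262,232). I let go of the handle and rise.

Call:
move_arm:
  series:
    - [[2.4,0,0,0,0],[2.4,0,0,0,0],[2.4,-1.5,0.1,0,0],[2.4,-3,0,0,0],[2.4,-4,0,0,0]]

```text
time: 6.82
ee_pos: [0.5362, -0.3067, 0.3336]
orientation: [-0.706, -0.034, 0.707, -0.034]
wrist_force: [-0.9, 0.4, -0.2]
width: 0.0241
```

Call:
move_arm:
  series:
    - [[2.4,-4,0,0,0],[3,-2,0,0,-0.187],[3,0,0,0,-0.187],[3,0,0,0,-0.187],[3,0,0,0,-0.187]]

```text
time: 7.45
ee_pos: [0.5365, -0.3069, 0.3936]
orientation: [0.644, 0.291, -0.644, 0.292]
wrist_force: [-0.2, 0.8, 0.1]
width: 0.0302
```

```bash
python3 - <<'E'
from h import *
s=manip.read_state();print(s["ee_pos"],yaw_now(s),s["wrist_force"])
k=np.array([.505,.2335,.25])
y=yaw_now(s);print("turn to 1.319:",-(1.319-y)); print(tool(k-s["ee_pos"],1.319),tool(k-s["ee_pos"],y))
E
```

```text
[ 0.5365 -0.3069  0.3936] -0.7206363303766186 [-0.2193  0.7694  0.1419]
turn to 1.319: -2.0396363303766183
[ 14.3557  51.5523 -16.5126] [ 14.3557 -38.0247 -38.5282]
```

Call:
move_arm:
  series:
    - [[3,0,0,0,-0.185],[3,0,0,0,-0.185],[3,0,0,0,-0.185],[3,0,0,0,-0.185],[3,0,0,0,-0.185]]

```text
time: 8.07
ee_pos: [0.5365, -0.3069, 0.3935]
orientation: [0.446, 0.548, -0.446, 0.549]
wrist_force: [0.3, -0.2, -0.1]
width: 0.03
```

Call:
move_arm:
  series:
    - [[3,0,0,0,-0.185],[3,0,0,0,-0.185],[3,0,0,0,-0.186],[3,0,0,0,-0.186],[3,0,0,0,-0.187]]

```text
time: 8.7
ee_pos: [0.5365, -0.3069, 0.3935]
orientation: [0.153, 0.69, -0.154, 0.69]
wrist_force: [0.2, -0.8, -0.2]
width: 0.0301
```

Call:
move_arm:
  series:
    - [[3,0,0,0,-0.185],[3,0,5,-3.5,0],[3,1,5,-3.5,0],[3,2,5,-3.5,0],[3,2,5,-1.5,0]]

```text
time: 9.32
ee_pos: [0.4711, -0.0829, 0.3438]
orientation: [0.091, 0.701, -0.091, 0.702]
wrist_force: [-0.3, 0.4, 0.5]
width: 0.0301
```

```bash
python3 - <<'E'
from h import *
s=manip.read_state();print(s["ee_pos"],yaw_now(s),s["time"])
C=cam("wrist",s);p,d=manip.grab_frame("wrist");cv2.imwrite("pics/w2.png",p[:,:,::-1]);np.savez("w2.npz",p=p,d=d,R=C[1],t=C[2],K=C[0])
f=np.load("fit.npz");print(proj(C,f["o"]+f["R"]@[0,-.05,.0085]))
E
```

```text
[ 0.4711 -0.0829  0.3438] 1.3116187110150113 9.325
[[304.3892 286.5099]]
```

View pics/w2.png

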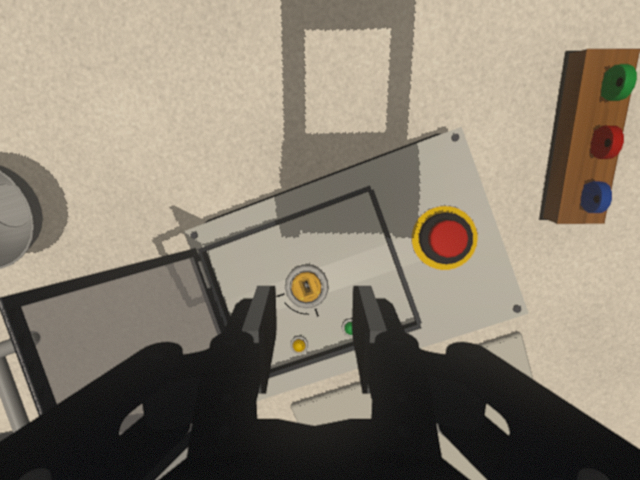

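```bash
python3 - <<'E'
from h import *
z=np.load("w2.npz");p=z["p"]; crop(p,266,247,346,317,9,"pics/w2c.png")
crop(p,560,50,640,230,3.3,"pics/w2k.png")
E
```

```text
(no output)
```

View pics/w2c.png

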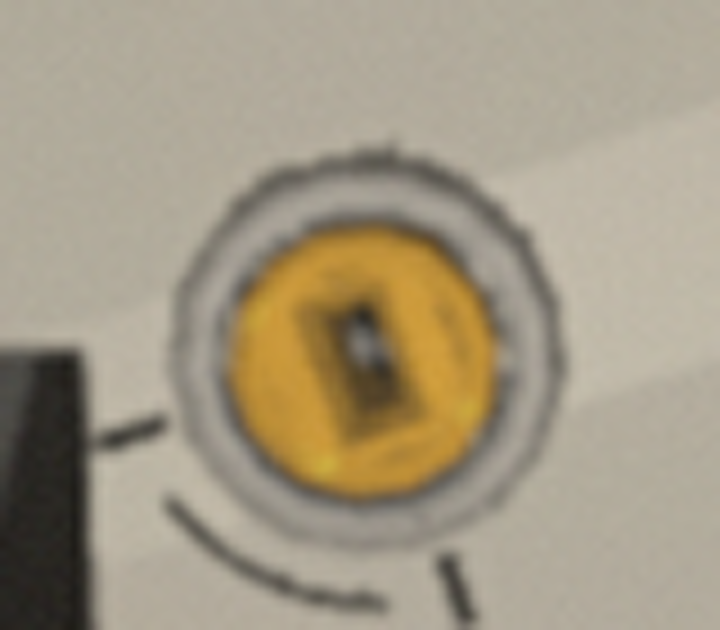

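The close-up shows the brass plug at (306.2,287.2) in the full image. The slot is centred in it and runs up-slope. I turn that into the keyhole position.

```bash
python3 - <<'E'
from h import *
z=np.load("w2.npz");C=(z["K"],z["R"],z["t"]);f=np.load("fit.npz");o,R=f["o"],f["R"]
n=R[:,2];c=n@(o+.0085*n)
kh=ray_plane(C,(306.2,287.4),n,c);print("keyhole",kh,"local",R.T@(kh-o))
X=cloud(C,z["d"]);print("depth pts",[X[287+dy,306+dx] for dx,dy in((-9,0),(9,0),(0,-9),(0,10))])
# face plane check from depth
m=(np.linalg.norm(X-kh,axis=-1)<.075)&(abs((X-kh)@n+.0085)<.012)&(z["p"].min(-1)>120)
Y=X[m];A=np.c_[Y[:,:2],np.ones(len(Y))];r=(Y-o)@n;print("face offset",np.median(r),len(Y))
# slot orientation: (302.6.. ) ends in crop
a=ray_plane(C,(266+345/9,247+290/9),n,c);b=ray_plane(C,(266+382/9,247+437/9),n,c);v=R.T@(b-a);print("slot dir local",v,np.linalg.norm(v))
s=manip.read_state()
hsv=cv2.cvtColor(z["p"],cv2.COLOR_RGB2HSV);H,S=hsv[...,0].astype(int),hsv[...,1]
for nm,mm in dict(red=((H<8)|(H>172))&(S>150),blue=(abs(H-112)<12)&(S>120),green=(abs(H-65)<15)&(S>120)).items():
    mm=mm.copy();mm[:,:560]=False; v,u=np.nonzero(mm); u0,v0=u.mean(),v.mean();print(nm,len(u),u0,v0,np.nanmedian(X[mm],0))
k=np.array([.505,.2335,.2]);y=yaw_now(s);print(y,tool(k-s["ee_pos"],y))
E
```

```text
keyhole [ 0.5666 -0.1166  0.0951] local [ 0.0015 -0.0485  0.0085]
depth pts [array([ 0.5636, -0.126 ,  0.0951]), array([ 0.5679, -0.1071,  0.0966]), array([ 0.5571, -0.1143,  0.0924]), array([ 0.5757, -0.1192,  0.099 ])]
face offset 0.0010961885120885054 9756
slot dir local [ 0.0181 -0.0018  0.    ] 0.018154303674163395
red 849 606.5583038869258 141.7208480565371 [0.5026 0.2296 0.0587]
blue 270 603.7222222222222 198.83703703703705 [0.5586 0.2183 0.0666]
green 708 620.1440677966102 82.62005649717514 [0.4465 0.2447 0.0625]
1.3125854851621082 [14.1323 31.0047 -4.5495]
```

Call:
move_arm:
  series:
    - [[3,1,5.2,-0.8,0],[3,2,5.2,-0.8,0],[3,3,5.2,-0.8,0],[3,3,5.2,-0.7,0],[3,3,5.2,-0.7,0]]

```text
time: 10.0
ee_pos: [0.5026, 0.1784, 0.2231]
orientation: [0.091, 0.701, -0.091, 0.702]
wrist_force: [1.2, -0.1, -0.1]
width: 0.0304
```

Call:
move_arm:
  series:
    - [[3.5,2,5,-0.7,-0.006],[3.5,0,0,0,0]]

```text
time: 10.25
ee_pos: [0.5078, 0.2295, 0.202]
orientation: [0.088, 0.702, -0.088, 0.701]
wrist_force: [-0.3, 0.6, 0.9]
width: 0.035
```

```bash
python3 - <<'E'
from h import *
s=manip.read_state();print(s["ee_pos"],yaw_now(s),s["time"])
C=cam("wrist",s);p,d=manip.grab_frame("wrist");cv2.imwrite("pics/w3.png",p[:,:,::-1]);np.savez("w3.npz",p=p,d=d,R=C[1],t=C[2],K=C[0])
X=cloud(C,d)
hsv=cv2.cvtColor(p,cv2.COLOR_RGB2HSV);H,S=hsv[...,0].astype(int),hsv[...,1]
for nm,mm in dict(red=((H<8)|(H>172))&(S>150),blue=(abs(H-112)<12)&(S>120),green=(abs(H-65)<15)&(S>120)).items():
    k,l,st,ce=cv2.connectedComponentsWithStats(mm.astype(np.uint8))
    for i in range(1,k):
        if st[i,4]>300:
            Y=X[l==i];Y=Y[~np.isnan(Y[:,0])];t=Y[Y[:,2]>np.percentile(Y[:,2],60)]
            print(nm,st[i],Y.min(0),Y.max(0),t.mean(0), cv2.minAreaRect(Y[:,:2].astype(np.float32)))
E
```

```text
[0.5078 0.2295 0.202 ] 1.3216522801063695 10.25
red [310 190  17  46 736] [0.4859 0.2248 0.034 ] [0.5254 0.2433 0.0703] [0.5035 0.2341 0.068 ] ((0.5053104162216187, 0.23386159539222717), (0.01269497163593769, 0.03817227482795715), 76.18925476074219)
red [  33  328   59   58 2602] [0.5283 0.0148 0.0943] [0.5696 0.0567 0.1143] [0.5534 0.0392 0.1108] ((0.5484510660171509, 0.03690442070364952), (0.03939630463719368, 0.04025164991617203), 9.922633171081543)
blue [312 265  13  37 369] [0.5439 0.2143 0.0516] [0.5689 0.2277 0.0704] [0.5592 0.22   0.0681] ((0.5562026500701904, 0.2206556499004364), (0.00936343427747488, 0.023811113089323044), 75.53633880615234)
green [311 107  17  50 785] [0.4291 0.2404 0.0529] [0.463  0.2577 0.0704] [0.4457 0.2489 0.0683] ((0.4464806318283081, 0.2489657998085022), (0.011077526956796646, 0.03391089662909508), 75.67461395263672)
```

View pics/w3.png

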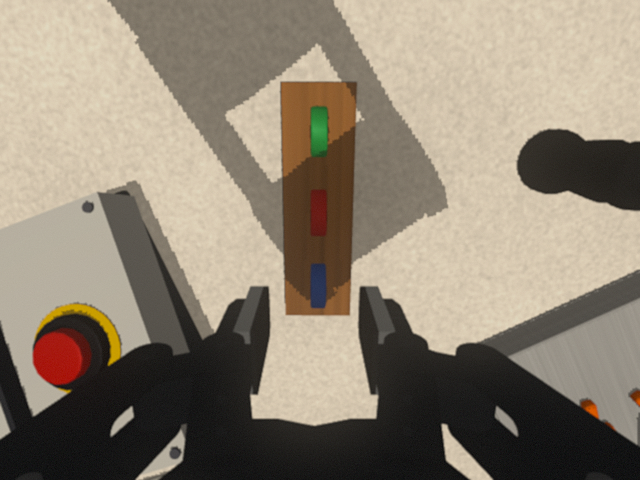

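Red key at (319,212), centred at (0.505, 0.234), with its top at about z 0.069. It lines up with the tool. I move over it, go down and grip near the top of the head.

Call:
move_arm:
  series:
    - [[3.5,4,0.37,-0.38,0],[3.5,4,0,0,0],[3.5,4,0,0,0],[3.5,2.5,0,0,0],[3.5,1.5,0,0,0]]

```text
time: 10.92
ee_pos: [0.5058, 0.2302, 0.0427]
orientation: [0.089, 0.701, -0.09, 0.701]
wrist_force: [0.6, -0.6, -0.6]
width: 0.035
```

Call:
move_arm:
  series:
    - [[0,0,0,0,0],[0,0,0,0,0],[0,0,0,0,0],[0,0,0,0,0]]
  grip_force: 30

```text
time: 11.42
ee_pos: [0.5067, 0.2318, 0.044]
orientation: [0.09, 0.701, -0.089, 0.702]
wrist_force: [1.6, 5.3, 3.1]
width: 0.0112
```

Call:
move_arm:
  series:
    - [[0,-1,0,0,0],[0,-1.2,0,0,0],[0,0,0,0,0]]

```text
time: 11.8
ee_pos: [0.5063, 0.2315, 0.0661]
orientation: [0.089, 0.701, -0.089, 0.702]
wrist_force: [0.7, 3.7, 2.3]
width: 0.0114
```

```bash
python3 - <<'E'
from h import *
s=manip.read_state();print(s["ee_pos"],s["wrist_force"],s["ft_torque"],s["width"])
p,d=manip.grab_frame("scene");crop(p,340,230,500,390,5,"pics/s2.png")
E
```

```text
[0.5063 0.2315 0.0661] [0.6516 3.7095 2.3289] [ 0.7892 -0.2176  0.0371] 0.01143966316950902
```

View pics/s2.png

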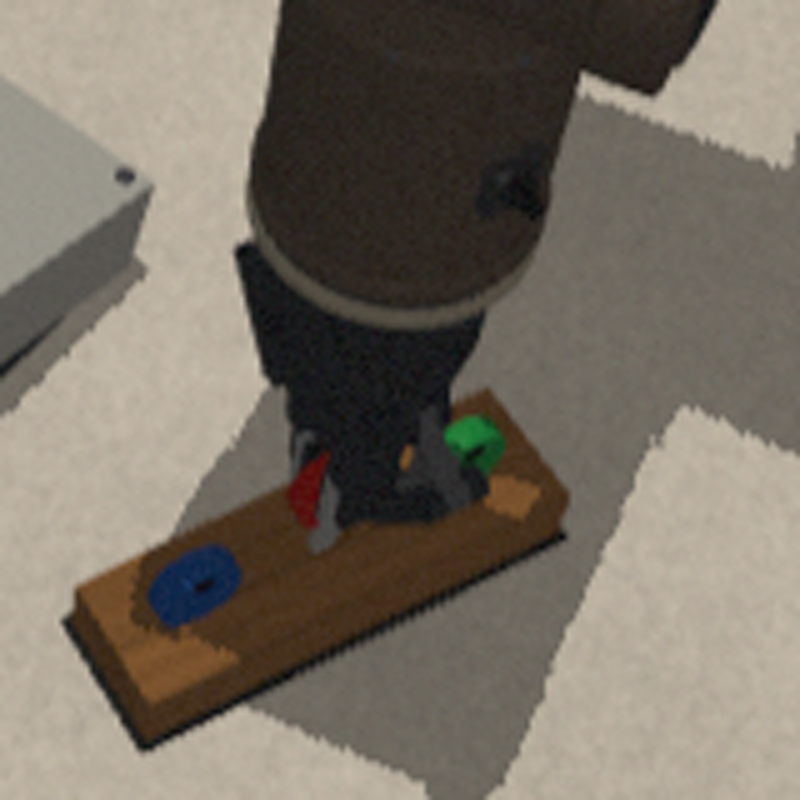

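The key head is between the pads and has lifted with them. I tilt it against the slot wall by shifting toward tool -z.

Call:
move_arm:
  series:
    - [[0,0,0,-0.4,0],[0,0,0,-0.4,0],[0,0,0,-0.4,0],[0,0,0,-0.2,0]]
  grip_force: 20

```text
time: 12.35
ee_pos: [0.4933, 0.2352, 0.0649]
orientation: [0.09, 0.7, -0.089, 0.702]
wrist_force: [8.8, 1.9, -0.4]
width: 0.0112
```

```bash
python3 - <<'E'
from h import *
s=manip.read_state();print(s["ee_pos"],s["wrist_force"],s["ft_torque"],s["width"])
C=cam("wrist",s);p,d=manip.grab_frame("wrist");cv2.imwrite("pics/w4.png",p[:,:,::-1])
E
```

```text
[0.4933 0.2352 0.0649] [ 8.8438  1.9386 -0.3677] [ 0.6137 -1.7809  0.0137] 0.011192321537745797
```

View pics/w4.png

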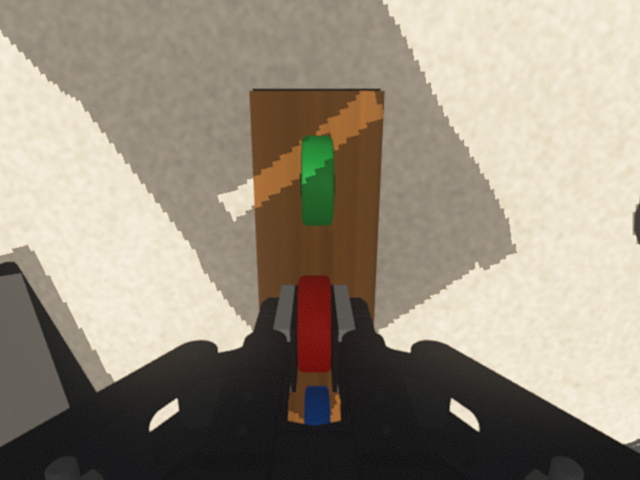

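The wrist view shows the red head at (315,325) between the pads. I lift it clear and check the tilt.

Call:
move_arm:
  series:
    - [[0,-1,0,0,0],[0,-2,0,0,0],[0,-5,0,0,-0.173],[0,-5,0,0,-0.173],[0,0,0,0,0]]

```text
time: 13.02
ee_pos: [0.4932, 0.2351, 0.1981]
orientation: [-0.033, 0.705, 0.034, 0.708]
wrist_force: [0.5, 0.7, -0.4]
width: 0.0111
```

```bash
python3 - <<'E'
from h import *
s=manip.read_state();print(s["ee_pos"],yaw_now(s),s["wrist_force"],s["width"])
C=cam("scene");X=np.array(s["ee_pos"]);u=proj(C,X)[0].astype(int);print(u)
p,d=manip.grab_frame("scene");crop(p,u[0]-60,u[1]-60,u[0]+60,u[1]+60,6,"pics/s3.png");np.savez("s3.npz",p=p,d=d)
C=cam("wrist",s);p,d=manip.grab_frame("wrist");cv2.imwrite("pics/w5.png",p[:,:,::-1]);np.savez("w5.npz",p=p,d=d,K=C[0],R=C[1],t=C[2])
E
```

```text
[0.4932 0.2351 0.1981] 1.6665985764575189 [ 0.4558  0.6985 -0.4471] 0.011149043810508243
[420 287]
```

View pics/s3.png

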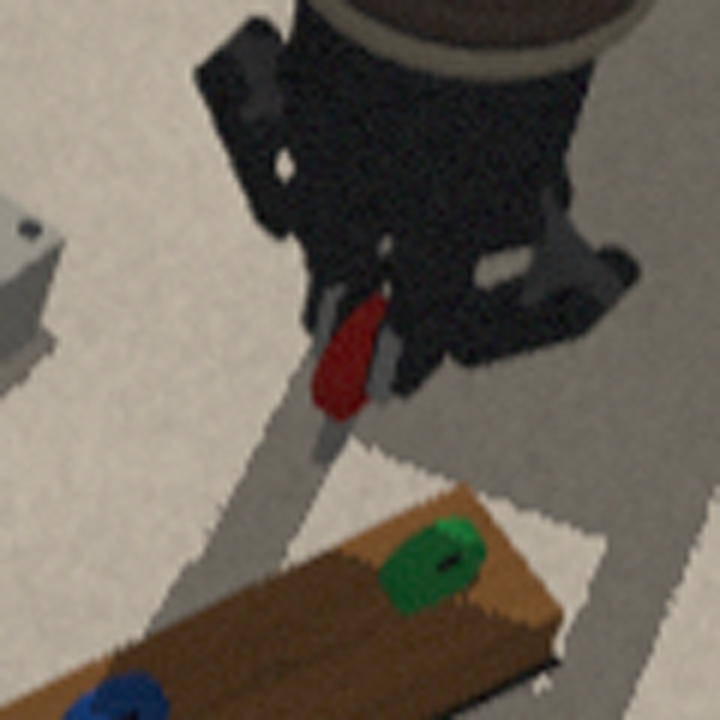

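View pics/w5.png

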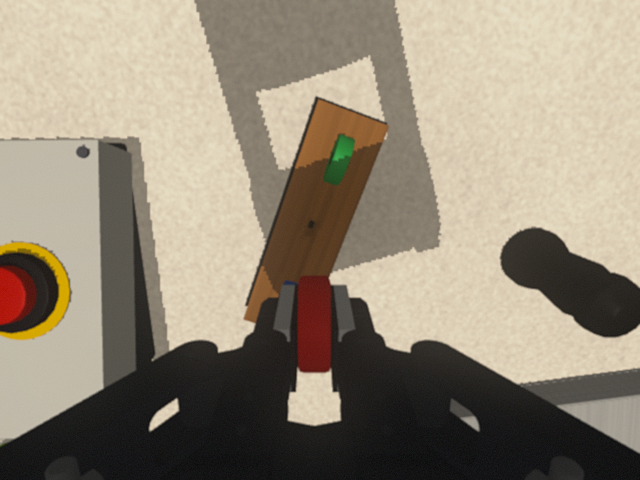

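```bash
python3 - <<'E'
from h import *
from scipy.optimize import least_squares
z=np.load("w5.npz");p=z["p"];C=(z["K"],z["R"],z["t"]);X=cloud(C,z["d"])
hsv=cv2.cvtColor(p,cv2.COLOR_RGB2HSV);H,S=hsv[...,0].astype(int),hsv[...,1]
m=((H<8)|(H>172))&(S>150);m[:,:290]=0;m[:,340:]=0;m[:260]=0
s=manip.read_state();T=Rot.from_quat(s["orientation"]).as_matrix();e=s["ee_pos"]
Y=(X[m]-e)@T;Y=Y[~np.isnan(Y[:,0])];print(len(Y),Y.min(0),Y.max(0))
Y=Y[abs(Y[:,1]-np.median(Y[:,1]))<.004]
for row in np.array_split(Y[np.argsort(Y[:,2])],8): print(row.mean(0))
f=lambda q:np.hypot(Y[:,0]-q[0],Y[:,2]-q[1])-.0175
r=least_squares(f,[-.015,0],loss='soft_l1',f_scale=.001);print("head centre tool x,z",r.x,np.std(f(r.x)))
yc=0
Cs=cam("scene")
for th in np.radians([0,5,10,15,20,25]):
    a=np.array([-np.cos(th),0,-np.sin(th)]) # key up in tool axes: up, leaning to -z
    Hc=np.array([r.x[0],yc,r.x[1]]);tip=Hc-.045*a;sh=Hc-.017*a;top=Hc+.017*a
    uv=proj(Cs,e+np.array([top,sh,tip])@T.T);print(round(np.degrees(th)),((uv-[360,227])*6).round(0).tolist())
E
```

```text
3160 [-0.0344 -0.005  -0.0149] [-0.0049  0.007   0.018 ]
[-0.0136  0.0012 -0.0138]
[-0.0197  0.0012 -0.0121]
[-0.0237  0.0011 -0.0094]
[-0.0263  0.0012 -0.0062]
[-0.0282  0.0012 -0.0027]
[-0.029   0.0012  0.0013]
[-0.0292  0.0012  0.0058]
[-0.0268  0.0012  0.0121]
head centre tool x,z [-0.0118  0.0034] 0.0005175844772651484
0 [[368.0, 315.0], [352.0, 382.0], [340.0, 435.0]]
5 [[371.0, 312.0], [349.0, 385.0], [332.0, 443.0]]
10 [[374.0, 309.0], [346.0, 388.0], [324.0, 450.0]]
15 [[377.0, 307.0], [343.0, 390.0], [317.0, 457.0]]
20 [[380.0, 304.0], [341.0, 393.0], [309.0, 463.0]]
25 [[382.0, 303.0], [338.0, 395.0], [302.0, 468.0]]
```

```bash
python3 - <<'E'
from h import *
f=np.load("fit.npz");R=f["R"];kh=np.array([.5666,-.1166,.0955]);n=R[:,2]
s=manip.read_state();y=yaw_now(s)
c=manip.camera_info("wrist");M=np.array(c["mount"]);K=np.array(c["intrinsics"])
T=np.eye(4);T[:3,:3]=Rot.from_quat(s["orientation"]).as_matrix()
for x in(.54,.56,.58,.6):
    T[:3,3]=[x,-.1166,.2];W=np.linalg.inv(T@M);print(x,proj((K,W[:3,:3],W[:3,3]),kh))
    print(tool(T[:3,3]-s["ee_pos"],y))
E
```

```text
0.54 [[309.2172 272.821 ]]
[ -0.5243 -35.3978   1.6085]
0.56 [[311.9071 244.5879]]
[ -0.5243 -35.5819   3.6   ]
0.58 [[314.7144 215.1226]]
[ -0.5243 -35.766    5.5915]
0.6 [[317.6469 184.3426]]
[ -0.5243 -35.9501   7.583 ]
```

Call:
move_arm:
  series:
    - [[0,-0.5,-5,0.7,0],[0,0,-5,0.7,0],[0,0,-5,0.7,0],[0,0,-5,0.7,0],[0,0,-5,0.7,0]]

```text
time: 13.75
ee_pos: [0.5489, -0.0126, 0.198]
orientation: [-0.032, 0.708, 0.033, 0.705]
wrist_force: [-0.1, 0.4, -0.3]
width: 0.0114
```

Call:
move_arm:
  series:
    - [[0,0,-5,0.6,0],[0,0,-3.6,0.5,0],[0,0,-2,0,0],[0,0,0,0,0]]

```text
time: 14.25
ee_pos: [0.57, -0.1161, 0.1985]
orientation: [-0.032, 0.707, 0.032, 0.706]
wrist_force: [0.5, 0.0, -0.7]
width: 0.0116
```

```bash
python3 - <<'E'
from h import *
s=manip.read_state();print(s["ee_pos"],yaw_now(s),s["time"],s["qpos"])
C=cam("wrist",s);p,d=manip.grab_frame("wrist");cv2.imwrite("pics/w6.png",p[:,:,::-1]);np.savez("w6.npz",p=p,d=d,K=C[0],R=C[1],t=C[2],e=s["ee_pos"],q=s["orientation"])
u=proj(C,[[.5666,-.1166,.0955]])[0].astype(int);print(u);crop(p,u[0]-60,u[1]-60,u[0]+60,u[1]+60,6,"pics/w6c.png");print(u-60)
E
```

```text
[ 0.57   -0.1161  0.1985] 1.6618727726146225 14.25 [-0.2531  0.4219  1.7894 -0.      0.9325 -1.9149]
[312 230]
[252 170]
```

View pics/w6.png

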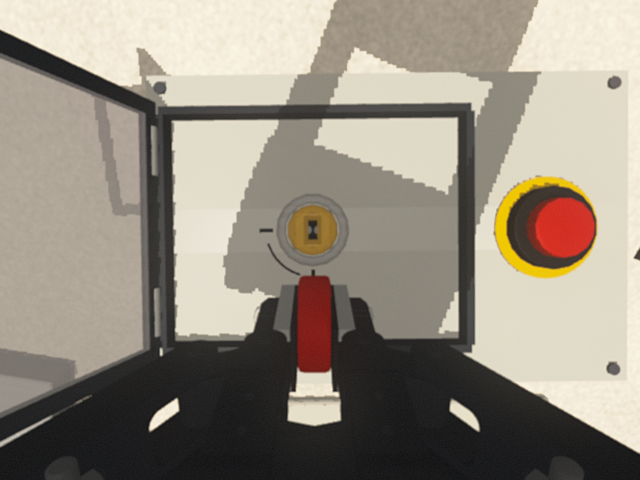

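View pics/w6c.png

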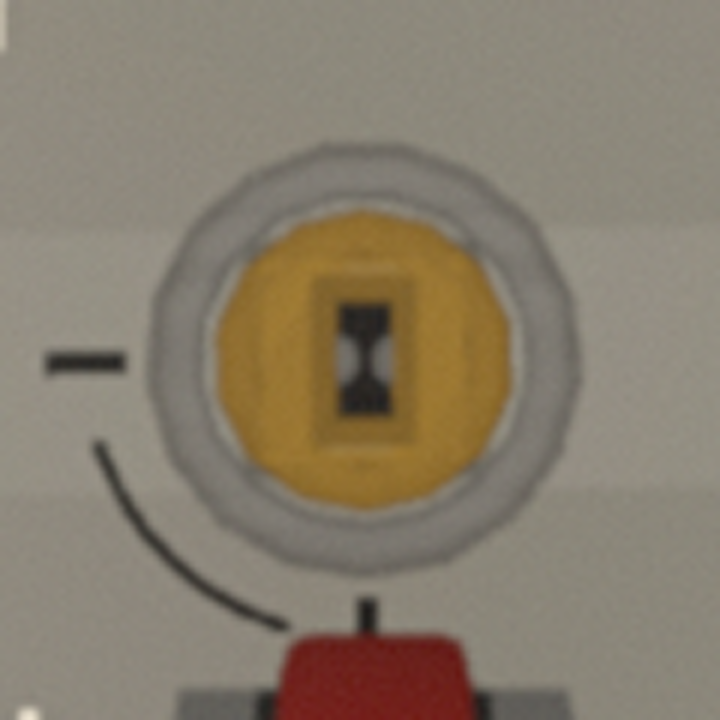

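The close-up shows the slot centred at (312.8,230.0), aligned with the tool and with both pins visible. I work out the approach move.

```bash
cat > app.py <<'E'
from h import *
from scipy.optimize import least_squares
z=np.load("w6.npz");C=(z["K"],z["R"],z["t"]);T=Rot.from_quat(z["q"]).as_matrix();e=z["e"]
f=np.load("fit.npz");R=f["R"];n=R[:,2];c=n@(f["o"]+.0085*n)
kh=ray_plane(C,(312.8,230.0),n,c+.0007)
X=cloud(C,z["d"]);p=z["p"]
ring=[X[230+int(25*np.sin(a)),313+int(25*np.cos(a))] for a in np.linspace(0,6.28,12)]; 
fc=(np.linalg.norm(X-kh,axis=-1)<.06)&(np.linalg.norm(X-kh,axis=-1)>.025)&(abs((X-kh)@n)<.02)
print("face off",np.nanmedian((X[fc]-f["o"])@n),"brass",np.nanmedian((X[220:241,303:307].reshape(-1,3)-f["o"])@n))
Y=X[fc];Y=Y[abs((Y-kh)@n+.0085)<.004];A=np.c_[Y[:,:2],np.ones(len(Y))];co=np.linalg.lstsq(A,Y[:,2],rcond=None)[0];print("face slope",np.degrees(np.arctan(np.hypot(*co[:2]))),np.arctan2(co[1],co[0]))
khT=T.T@(kh-e);print("kh",kh,"in tool",khT, "n in tool",T.T@n)
hsv=cv2.cvtColor(p,cv2.COLOR_RGB2HSV);H,S=hsv[...,0].astype(int),hsv[...,1]
m=((H<8)|(H>172))&(S>150);m[:,:290]=0;m[:,340:]=0;m[:260]=0
Q=(X[m]-e)@T;Q=Q[~np.isnan(Q[:,0])];ym=(np.percentile(Q[:,1],2)+np.percentile(Q[:,1],98))/2
q=Q[abs(Q[:,1]-ym)<.004];g=lambda v:np.hypot(q[:,0]-v[0],q[:,2]-v[1])-.0175
r=least_squares(g,[-.012,.003],loss='soft_l1',f_scale=.001).x;print("head c",r,"y",ym)
nT=T.T@n;nT[1]=0;nT/=np.linalg.norm(nT)
sh=np.array([r[0],ym,r[1]])-.017*nT;print("shoulder tool",sh)
for k in(.045,.033,.028,.0): print("shift to stand-off",k,(khT+k*nT-sh)*100)
E
python3 app.py
```

```text
face off 0.0010602008976936638 brass 0.0085618509489086
face slope 14.979724469013833 0.1021796931535919
kh [ 0.5659 -0.1164  0.0957] in tool [ 0.1029  0.     -0.0038] n in tool [-0.9654 -0.0005 -0.2609]
head c [-0.0085  0.0016] y 0.0006694482933510709
shoulder tool [0.0079 0.0007 0.006 ]
shift to stand-off 0.045 [ 5.1485 -0.0653 -2.1612]
shift to stand-off 0.033 [ 6.307  -0.0653 -1.8481]
shift to stand-off 0.028 [ 6.7897 -0.0653 -1.7177]
shift to stand-off 0.0 [ 9.4927 -0.0653 -0.9872]
```

```bash
cat >> app.py <<'E'
print("--- tangent fit")
hsv5=hsv
col=m[:,305:325].sum(1);rows=np.nonzero(col>10)[0];print(rows.min(),rows.max())
M=np.array(manip.camera_info("wrist")["mount"]);K=z["K"]
def line(v):
    d=M[:3,:3]@np.array([0,(v-K[1,2])/K[1,1],1]);d=d[[0,2]];d/=np.linalg.norm(d);return M[[0,2],3],d
o1,d1=line(rows.min()-.5);o2,d2=line(rows.max()+.5)
n1=np.array([-d1[1],d1[0]]);n2=np.array([-d2[1],d2[0]])
n1=n1 if n1@d2>0 else -n1; n2=n2 if n2@d1>0 else -n2
th=np.radians(15);ax=np.array([-np.cos(th),-np.sin(th)]);bx=np.array([ax[1],-ax[0]])
sup=lambda nn:np.hypot(.017*(nn@ax),.018*(nn@bx))
cc=np.linalg.solve(np.array([n1,n2]),[n1@o1+sup(n1),n2@o2+sup(n2)]);print("centre tangent",cc)
bins=np.array_split(q[np.argsort(q[:,2])],10)
for b in bins: print(np.median(b,0), (np.hypot(*((b[:,[0,2]]-cc).mean(0)))))
E
python3 app.py | sed -n '/---/,$p'
```

```text
--- tangent fit
277 371
centre tangent [-0.0053  0.0037]
[-0.0103  0.0007 -0.0157] 0.02012956887176781
[-0.0159  0.0007 -0.0145] 0.020704278760412344
[-0.0188  0.0004 -0.0123] 0.020950441389624087
[-0.0217  0.0007 -0.0102] 0.021315973463729647
[-0.0232  0.0007 -0.0073] 0.02103372309079291
[-0.0249  0.001  -0.0047] 0.02120875431967279
[-0.0256  0.0004 -0.0017] 0.02092837875318713
[-0.0259  0.0007  0.0017] 0.02063465799353147
[-0.0255  0.0007  0.0057] 0.020214479117022396
[-0.0237  0.0009  0.0105] 0.01918297101236599
```

Call:
move_arm:
  series:
    - [[0,2,-0.07,-2.34,0],[0,2,0,0,0],[0,0.94,0,0,0],[0,0.58,0,0.155,0],[0,0.58,0,0.155,0]]
  grip_force: 30

```text
time: 14.92
ee_pos: [0.5513, -0.1178, 0.1388]
orientation: [-0.033, 0.706, 0.033, 0.707]
wrist_force: [0.5, -1.1, -0.5]
width: 0.0115
```

```bash
python3 - <<'E'
from h import *
s=manip.read_state();print(s["ee_pos"],yaw_now(s),s["wrist_force"],s["time"])
p,d=manip.grab_frame("scene");crop(p,205,170,325,270,6,"pics/s4.png")
C=cam("scene");f=np.load("fit.npz");n=f["R"][:,2];kh=np.array([.5659,-.1164,.0957])
print(((proj(C,[kh,kh+.005*n,kh+.033*n,kh+.067*n])-[205,170])*6).round())
E
```

```text
[ 0.5513 -0.1178  0.1388] 1.6644297435105535 [ 0.5284 -1.1038 -0.5336] 14.925
[[355. 362.]
 [356. 351.]
 [365. 288.]
 [376. 210.]]
```

View pics/s4.png

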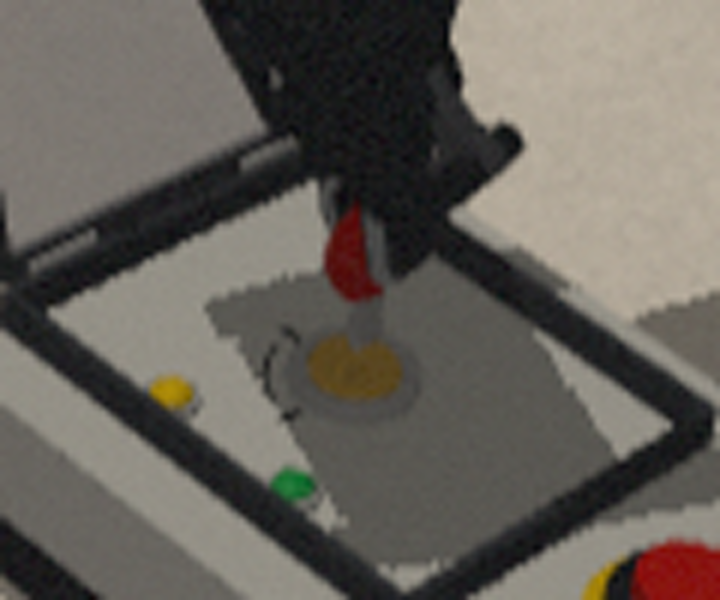

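The tip sits just above the plug, at about (362,348) in the crop against the plug centre (355,370). I move in along the lock axis while watching the force.

Call:
move_arm:
  series:
    - [[0,0.29,0,0.08,0],[0,0.29,0,0.08,0],[0,0.19,0,0.05,0]]

```text
time: 15.35
ee_pos: [0.5529, -0.1179, 0.131]
orientation: [-0.033, 0.706, 0.033, 0.706]
wrist_force: [0.2, -0.3, -0.5]
width: 0.0112
```

```bash
cat > look.py <<'E'
from h import *
import sys
s=manip.read_state();f=np.load("fit.npz");R=f["R"];n=R[:,2];kh=np.array([.5659,-.1164,.0957])
T=Rot.from_quat(s["orientation"]).as_matrix()
sh=s["ee_pos"]+T@np.array([.0101,.0007,.0079])
print("t",s["time"],"ee",s["ee_pos"],"yaw",yaw_now(s),"F face",R.T@s["wrist_force"],"F",s["wrist_force"],"tq",s["ft_torque"],"w",s["width"],"shoulder est in lock",R.T@(sh-kh)*1000)
if len(sys.argv)>1:
    p,d=manip.grab_frame("scene");crop(p,205,170,325,270,6,"pics/%s.png"%sys.argv[1])
E
python3 look.py s5
```

```text
t 15.35 ee [ 0.5529 -0.1179  0.131 ] yaw 1.663899205490424 F face [ 0.0059 -0.3205 -0.5685] F [ 0.1828 -0.3045 -0.5476] tq [-0.0092 -0.0191  0.0559] w 0.011166634273371447 shoulder est in lock [ 1.4859  0.4124 25.6892]
```

View pics/s5.png

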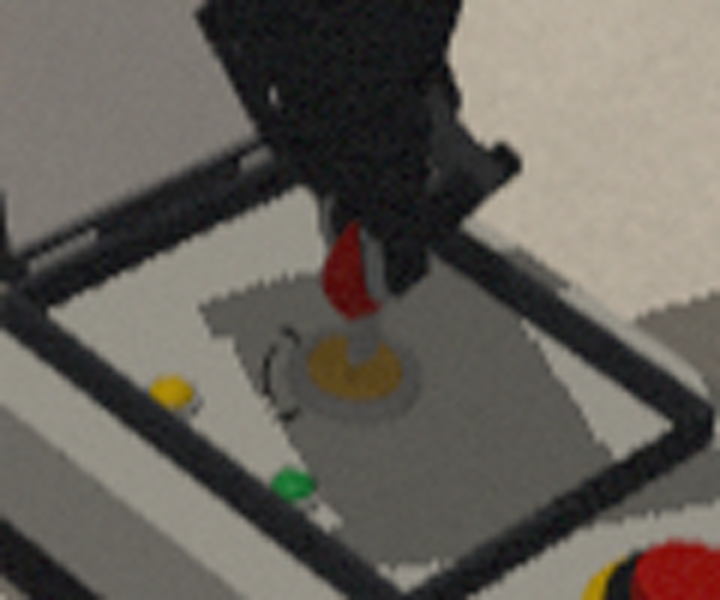

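Call:
move_arm:
  series:
    - [[0,0.19,0,0.05,0],[0,0.19,0,0.05,0]]

```text
time: 15.65
ee_pos: [0.5542, -0.1179, 0.1274]
orientation: [-0.033, 0.706, 0.033, 0.707]
wrist_force: [0.5, -1.1, 3.9]
width: 0.0118
```

```bash
python3 look.py
```

```text
t 15.65 ee [ 0.5542 -0.1179  0.1274] yaw 1.6639923101621004 F face [ 1.3782 -1.1585  3.6506] F [ 0.4954 -1.1163  3.8829] tq [-0.1636 -0.2485 -0.0434] w 0.011842356201356048 shoulder est in lock [ 1.8022  0.275  21.8776]
```

Call:
move_arm:
  series:
    - [[0,0.1,0,0.02,0],[0,0.1,0,0.02,0],[0,0,0,0,0]]

```text
time: 16.02
ee_pos: [0.5548, -0.1179, 0.1254]
orientation: [-0.033, 0.706, 0.033, 0.707]
wrist_force: [4.6, -1.3, 1.8]
width: 0.0112
```

```bash
python3 look.py s6
```

```text
t 16.025 ee [ 0.5548 -0.1179  0.1254] yaw 1.6639230205389668 F face [ 4.7424 -1.6968  0.5522] F [ 4.5798 -1.2648  1.7608] tq [-0.2597 -1.0775 -0.0789] w 0.011186931392311472 shoulder est in lock [ 1.9387  0.2466 19.802 ]
```

View pics/s6.png

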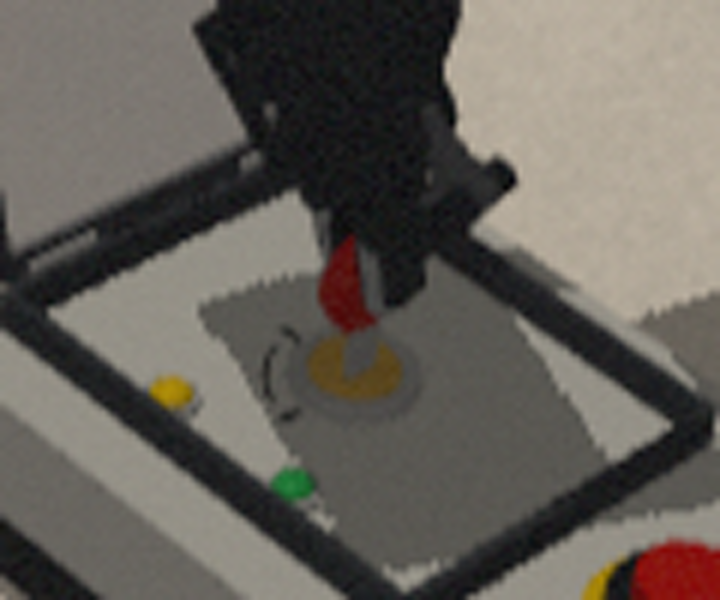

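Call:
move_arm:
  series:
    - [[0,0.1,0.02,0.08,0],[0,0.1,0.02,0.08,0],[0,0,0,0,0]]

```text
time: 16.45
ee_pos: [0.5557, -0.1176, 0.1232]
orientation: [-0.033, 0.706, 0.033, 0.706]
wrist_force: [2.6, -5.3, 1.4]
width: 0.0115
```

```bash
python3 look.py
```

```text
t 16.45 ee [ 0.5557 -0.1176  0.1232] yaw 1.6641748423962703 F face [ 2.3719 -5.4968  0.7725] F [ 2.607  -5.2718  1.3601] tq [-1.1236 -0.5287 -0.0931] w 0.011501434105256223 shoulder est in lock [ 2.2215  0.4864 17.3944]
```

Call:
move_arm:
  series:
    - [[0,0.1,-0.06,0.05,0.05],[0,0.1,0,0.03,-0.05],[0,0.1,0,0.03,-0.05],[0,0.1,0,0.03,0.05]]
  grip_force: 50

```text
time: 16.95
ee_pos: [0.5571, -0.1186, 0.1194]
orientation: [-0.033, 0.706, 0.033, 0.706]
wrist_force: [-0.2, -10.7, 6.3]
width: 0.0112
```

```bash
python3 look.py
```

```text
t 16.95 ee [ 0.5571 -0.1186  0.1194] yaw 1.6642984804494672 F face [  0.4691 -10.6725   6.3801] F [ -0.1725 -10.7381   6.2841] tq [-1.9955 -0.0701 -0.1539] w 0.01123532300500417 shoulder est in lock [ 2.4475 -0.6284 13.3905]
```

Call:
move_arm:
  series:
    - [[0,0.1,-0.08,0.03,0.05],[0,0.1,-0.04,0.03,-0.05],[0,0.1,0,0.03,-0.05],[0,0.1,0,0.03,0.05]]

```text
time: 17.45
ee_pos: [0.5581, -0.119, 0.1152]
orientation: [-0.033, 0.707, 0.033, 0.706]
wrist_force: [1.6, -3.1, 4.0]
width: 0.0111
```

```bash
python3 look.py
```

```text
t 17.45 ee [ 0.5581 -0.119   0.1152] yaw 1.664088962609986 F face [ 2.3094 -3.2324  3.5642] F [ 1.6113 -3.0925  4.0405] tq [-0.4856 -0.4877  0.0033] w 0.011090201578683508 shoulder est in lock [ 2.3052 -1.1745  9.0655]
```

Call:
move_arm:
  series:
    - [[0,0.1,-0.02,0.03,0.05],[0,0.1,0,0.03,-0.05],[0,0.1,0,0.03,-0.05],[0,0.1,0,0.03,0.05]]

```text
time: 17.95
ee_pos: [0.5594, -0.1188, 0.1118]
orientation: [-0.033, 0.706, 0.033, 0.706]
wrist_force: [-3.7, 1.2, 18.6]
width: 0.0112
```

```bash
python3 look.py
```

```text
t 17.95 ee [ 0.5594 -0.1188  0.1118] yaw 1.6639933213594895 F face [ 1.3685  1.5066 18.8405] F [-3.6821  1.1599 18.5527] tq [0.3118 0.4669 0.0906] w 0.011220425057982509 shoulder est in lock [ 2.7142 -1.1079  5.4932]
```

Call:
move_arm:
  series:
    - [[0,0.03,0,0,0.07],[0,0.03,0,0.01,-0.07],[0,0.03,0,0,-0.07],[0,0.03,0,0.01,0.07]]

```text
time: 18.45
ee_pos: [0.5594, -0.1187, 0.11]
orientation: [-0.033, 0.707, 0.033, 0.706]
wrist_force: [-0.3, 1.9, 8.2]
width: 0.0111
```

```bash
python3 look.py
```

```text
t 18.45 ee [ 0.5594 -0.1187  0.11  ] yaw 1.6639546857780203 F face [1.9723 1.9257 7.9374] F [-0.3326  1.9026  8.1774] tq [ 0.5835 -0.051   0.0469] w 0.011109633799975536 shoulder est in lock [ 2.196  -0.9339  3.7136]
```

Force dropped, so the pin gave way. I continue.

Call:
move_arm:
  series:
    - [[0,0.07,0,0.02,0.06],[0,0.07,0,0.02,-0.06],[0,0.07,0,0.02,-0.06],[0,0.07,0,0.02,0.06]]

```text
time: 18.95
ee_pos: [0.5601, -0.1186, 0.1069]
orientation: [-0.033, 0.707, 0.033, 0.706]
wrist_force: [2.2, 0.8, 2.3]
width: 0.0108
```

```bash
python3 look.py
```

```text
t 18.95 ee [ 0.5601 -0.1186  0.1069] yaw 1.6639981782024584 F face [2.7514 0.5755 1.6665] F [2.1611 0.7857 2.3219] tq [ 0.3785 -0.4237  0.0849] w 0.010838585501820786 shoulder est in lock [ 2.167  -0.9547  0.5951]
```

Call:
move_arm:
  series:
    - [[0,0.07,0,0.02,0.03],[0,0.07,0,0.02,-0.03],[0,0.07,0,0.02,0]]

```text
time: 19.32
ee_pos: [0.5609, -0.1185, 0.1049]
orientation: [-0.033, 0.707, 0.034, 0.706]
wrist_force: [0.1, 0.8, 4.2]
width: 0.0108
```

```bash
python3 look.py s7
```

```text
t 19.325 ee [ 0.5609 -0.1185  0.1049] yaw 1.66580873645645 F face [1.2463 0.7584 4.0496] F [0.0825 0.7698 4.2342] tq [0.2353 0.0075 0.0063] w 0.010772117099759494 shoulder est in lock [ 2.3608 -0.9549 -1.5583]
```

View pics/s7.png

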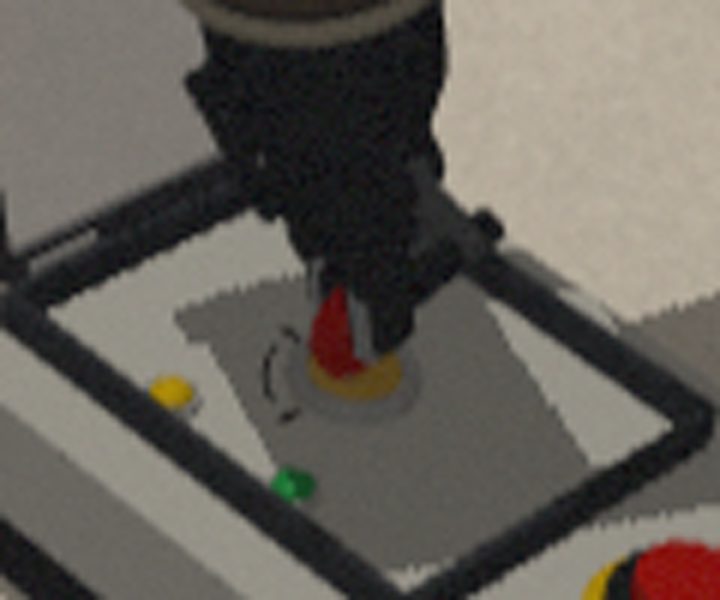

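The head is now almost on the plug, with no blade visible. I push gently until the shoulder seats.

Call:
move_arm:
  series:
    - [[0,0.06,0,0.015,0.03],[0,0.06,0,0.015,-0.03],[0,0.06,0,0.015,0]]

```text
time: 19.75
ee_pos: [0.5614, -0.1186, 0.1037]
orientation: [-0.034, 0.706, 0.034, 0.706]
wrist_force: [-6.1, 3.3, 16.4]
width: 0.0111
```

```bash
python3 look.py
```

```text
t 19.75 ee [ 0.5614 -0.1186  0.1037] yaw 1.6657657434942155 F face [-1.2949  3.8449 17.3613] F [-6.0855  3.2781 16.4345] tq [0.6705 0.8366 0.0602] w 0.011086263164034734 shoulder est in lock [ 2.5767 -1.0833 -2.887 ]
```

Call:
move_arm:
  series:
    - [[0,0.04,0,0.01,0.06],[0,0.03,0,0.01,-0.06],[0,0.03,0,0.01,-0.06],[0,0,0,0,0.06]]

```text
time: 20.25
ee_pos: [0.5616, -0.1186, 0.1035]
orientation: [-0.033, 0.706, 0.033, 0.706]
wrist_force: [-8.9, 5.6, 28.6]
width: 0.0112
```

```bash
python3 look.py s8; python3 - <<'E'
from h import *
s=manip.read_state();C=cam("wrist",s);p,d=manip.grab_frame("wrist");crop(p,220,180,420,420,2.5,"pics/w7.png")
E
```

```text
t 20.25 ee [ 0.5616 -0.1186  0.1035] yaw 1.6652701350669197 F face [-0.6463  6.41   29.758 ] F [-8.9009  5.5847 28.5767] tq [1.1689 1.3746 0.0517] w 0.011236710381927478 shoulder est in lock [ 2.6912 -1.1133 -3.0905]
```

View pics/s8.png

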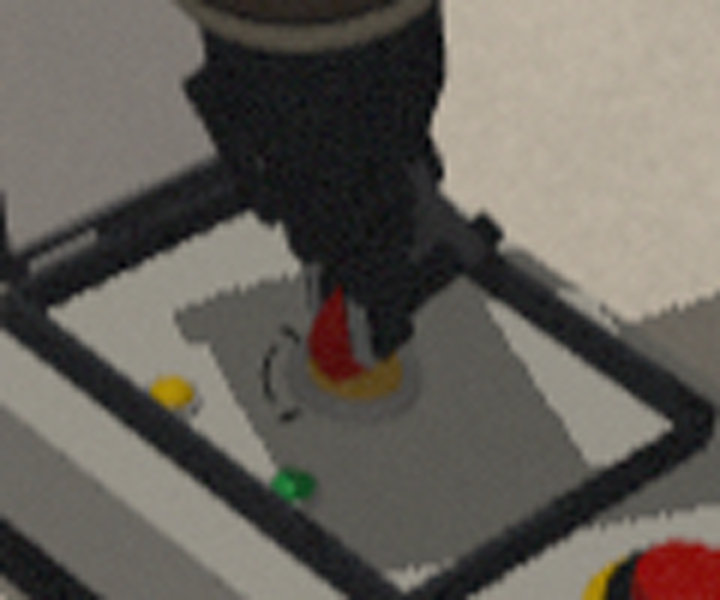

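View pics/w7.png

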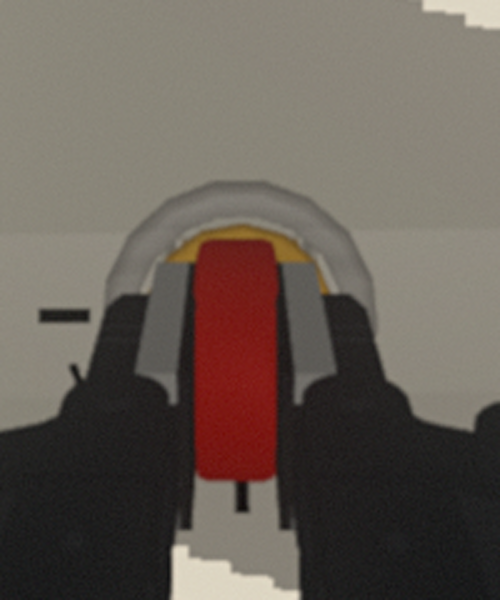

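The wrist and scene views show the head seated on the plug with no blade visible. Force rose stiffly to 30 N with no further travel, so I take the shoulder as home. I ease the push and the grip and start turning.

Call:
move_arm:
  series:
    - [[0,-0.03,0,0,0],[0,0,0,0,0.1],[0,0,0,0,0.1],[0,0,0,0,0.1],[0,0,0,0,0.1]]
  grip_force: 40

```text
time: 20.98
ee_pos: [0.5616, -0.1167, 0.1036]
orientation: [0.11, 0.699, -0.108, 0.698]
wrist_force: [-6.1, 25.0, 25.4]
width: 0.0111
```

```bash
python3 look.py
```

```text
t 20.975 ee [ 0.5616 -0.1167  0.1036] yaw 1.2614682069543943 F face [ 3.0481 25.4553 25.5131] F [-6.0758 24.989  25.4327] tq [5.2947 0.5257 0.4354] w 0.011088545100109024 shoulder est in lock [ 2.4905 -2.2903 -2.9877]
```

Call:
move_arm:
  series:
    - [[0,-0.03,0.15,0,0],[0,0,0.05,0,0.1]]

```text
time: 21.22
ee_pos: [0.562, -0.1153, 0.1037]
orientation: [0.143, 0.693, -0.143, 0.692]
wrist_force: [-6.2, 16.7, 22.1]
width: 0.0111
```

```bash
python3 look.py s9
```

```text
t 21.225 ee [ 0.562  -0.1153  0.1037] yaw 1.163534343806474 F face [ 1.3226 17.2605 22.4984] F [-6.1747 16.7469 22.0741] tq [3.5796 0.6083 0.3425] w 0.011110084953119279 shoulder est in lock [ 2.8002 -1.7284 -2.977 ]
```

View pics/s9.png

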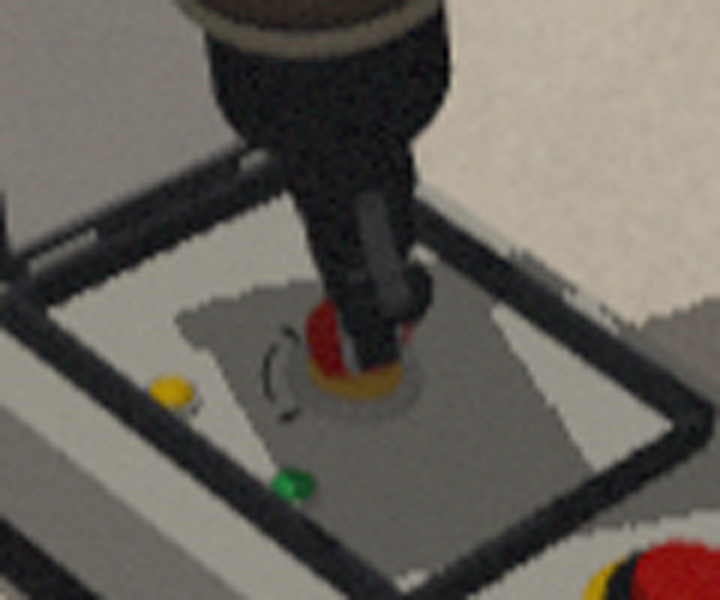

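Call:
move_arm:
  series:
    - [[0,-0.02,0.08,-0.04,0.1],[0,0,0.08,-0.04,0.1],[0,0,0.04,-0.02,0.1]]

```text
time: 21.65
ee_pos: [0.5629, -0.1138, 0.104]
orientation: [0.246, 0.663, -0.245, 0.663]
wrist_force: [-3.1, 7.8, 17.7]
width: 0.0111
```

```bash
python3 look.py
```

```text
t 21.65 ee [ 0.5629 -0.1138  0.104 ] yaw 0.8620225674369971 F face [ 2.3155  8.0559 17.7456] F [-3.1156  7.7937 17.7402] tq [ 2.7066 -0.3166  0.387 ] w 0.01108932637558185 shoulder est in lock [ 2.7012 -2.3144 -2.6337]
```

Call:
move_arm:
  series:
    - [[0,0,0.03,-0.03,0.1],[0,0,0.02,-0.03,0.1],[0,0,0,0,0.1]]

```text
time: 22.02
ee_pos: [0.564, -0.1136, 0.1042]
orientation: [0.342, 0.618, -0.341, 0.62]
wrist_force: [2.6, 6.1, 13.1]
width: 0.0109
```

```bash
python3 look.py s10
```

```text
t 22.025 ee [ 0.564  -0.1136  0.1042] yaw 0.5619298931049108 F face [ 6.5025  5.8157 11.853 ] F [ 2.6425  6.0962 13.1321] tq [ 2.4481 -1.3987  0.4513] w 0.010903749452584557 shoulder est in lock [ 2.0964 -3.7696 -2.2334]
```

View pics/s10.png

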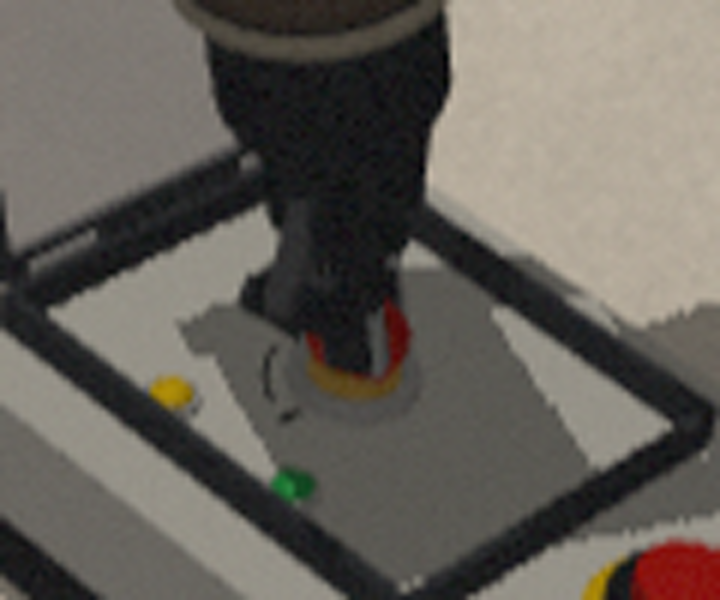

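Call:
move_arm:
  series:
    - [[0,0.03,0.02,0,0.1],[0,0.02,0.02,0,0.1],[0,0,0.02,0,0.1]]

```text
time: 22.45
ee_pos: [0.5653, -0.1142, 0.1041]
orientation: [0.431, 0.559, -0.43, 0.563]
wrist_force: [1.7, -2.4, 16.8]
width: 0.0113
```

```bash
python3 look.py
```

```text
t 22.45 ee [ 0.5653 -0.1142  0.1041] yaw 0.2622706068963419 F face [ 5.8107 -2.5809 15.8523] F [ 1.7497 -2.4247 16.8161] tq [ 0.6378 -1.9389  0.4503] w 0.011263779004567752 shoulder est in lock [ 1.2041 -5.4748 -2.0254]
```

Call:
move_arm:
  series:
    - [[0,0.02,0,0,0.1],[0,0.02,0,0,0.1]]

```text
time: 22.7
ee_pos: [0.566, -0.1142, 0.104]
orientation: [0.485, 0.513, -0.483, 0.517]
wrist_force: [3.1, 2.9, 21.5]
width: 0.0108
```

```bash
python3 look.py
```

```text
t 22.7 ee [ 0.566  -0.1142  0.104 ] yaw 0.06187915536576914 F face [ 8.8231  2.5983 19.9   ] F [ 3.1081  2.9088 21.5055] tq [ 1.079  -2.3363  0.2177] w 0.010786604208434672 shoulder est in lock [ 0.3223 -5.8072 -1.8919]
```

```bash
python3 look.py s11; python3 - <<'E'
from h import *
s=manip.read_state();C=cam("wrist",s);p,d=manip.grab_frame("wrist");crop(p,160,130,480,480,1.7,"pics/w8.png")
E
```

```text
t 22.7 ee [ 0.566  -0.1142  0.104 ] yaw 0.06187915536576914 F face [ 8.8231  2.5983 19.9   ] F [ 3.1081  2.9088 21.5055] tq [ 1.079  -2.3363  0.2177] w 0.010786604208434672 shoulder est in lock [ 0.3223 -5.8072 -1.8919]
```

View pics/s11.png

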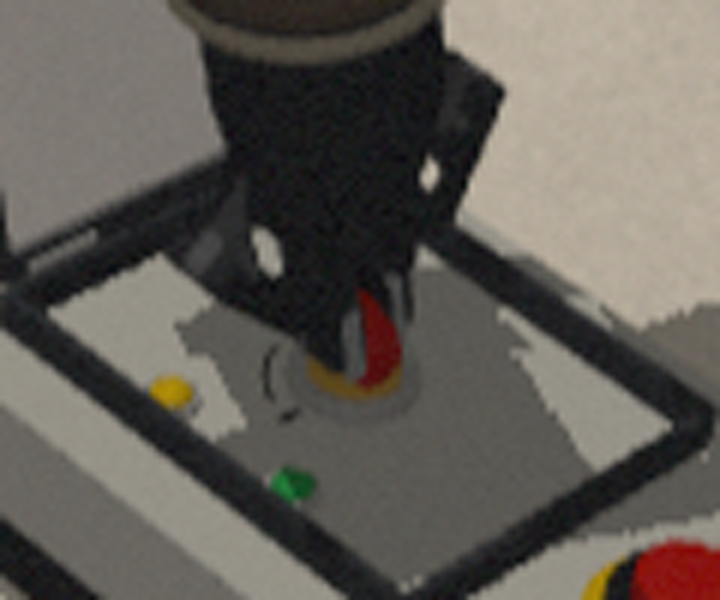

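View pics/w8.png

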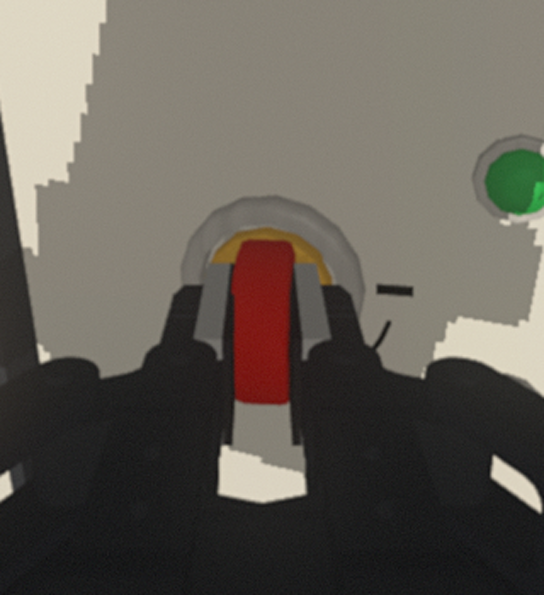

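The head has turned with the hand to nearly across the slope, over the rest mark's side, and still sits on the plug. I measure the head's plane to check its lean and its turn.

```bash
cat > plane.py <<'E'
from h import *
s=manip.read_state();C=cam("wrist",s);p,d=manip.grab_frame("wrist");X=cloud(C,d)
np.savez("w_last.npz",p=p,d=d)
hsv=cv2.cvtColor(p,cv2.COLOR_RGB2HSV);H,S=hsv[...,0].astype(int),hsv[...,1]
m=((H<8)|(H>172))&(S>150);m[:,:280]=0;m[:,350:]=0;m[:240]=0;m[400:]=0
K,Rc,t=C;P=[]
T=Rot.from_quat(s["orientation"]).as_matrix();e=s["ee_pos"]
for v in range(240,400):
    u=np.nonzero(m[v])[0]
    if len(u)<15: continue
    # subpixel edges via red-ness
    c=(u.min()+u.max())/2; dd=np.median(d[v,int(c)-6:int(c)+7])
    x=np.linalg.inv(K)@[c,v,1]*dd; P.append((v,c,len(u),*((Rc.T@(x-t)-e)@T*1000)))
P=np.array(P)
for r in P[::8]: print(r.round(1))
A=np.c_[P[:,3],P[:,5],np.ones(len(P))];co,res,*_=np.linalg.lstsq(A,P[:,4],rcond=None)
print("y = %.3f x + %.3f z + %.1f mm"%tuple(co),"(x coef = lean about tool z; z coef = yaw rel. to tool), resid",np.std(P[:,4]-A@co))
E
python3 plane.py; python3 - <<'E'
from h import *
import numpy as np
s=manip.read_state();f=np.load("fit.npz");T=Rot.from_quat(s["orientation"]).as_matrix();print("n in tool",T.T@f["R"][:,2])
E
```

```text
[272.  316.   25.   -6.2  -0.4 -17.3]
[280.  316.   33.  -12.6  -0.4 -16.8]
[288.  314.   35.  -16.9  -1.2 -15.6]
[296.  313.5  36.  -20.   -1.3 -14. ]
[304.  313.5  34.  -21.6  -1.3 -11.8]
[312.  314.   33.  -23.8  -1.2  -9.9]
[320.  314.   33.  -24.7  -1.2  -7.4]
[328.  313.5  34.  -25.1  -1.3  -4.7]
[336.  313.   33.  -25.9  -1.5  -2.1]
[344.  314.   33.  -26.1  -1.2   0.8]
[352.  313.5  34.  -26.4  -1.3   3.7]
[360.  313.5  32.  -24.3  -1.3   8.2]
y = 0.072 x + 0.016 z + 0.5 mm (x coef = lean about tool z; z coef = yaw rel. to tool), resid 0.16630890522036046
n in tool [-0.9674 -0.2529  0.0098]
```

```bash
cat > splane.py <<'E'
from h import *
s=manip.read_state();f=np.load("fit.npz");R=f["R"]
C=cam("scene");D=[]
for i in range(3):
    p,d=manip.grab_frame("scene");D.append(cloud(C,d))
X=np.median(D,0)
hsv=cv2.cvtColor(p,cv2.COLOR_RGB2HSV);H,S=hsv[...,0].astype(int),hsv[...,1]
m=((H<8)|(H>172))&(S>130);m[:,:245]=0;m[:,290:]=0;m[250:]=0;m[:200]=0
m2=cv2.erode(m.astype(np.uint8),np.ones((3,3)))>0
for mm in(m,m2):
    Y=X[mm];Y=Y[~np.isnan(Y[:,0])]
    L=(Y-np.array([.5659,-.1164,.0957]))@R*1000
    c=np.median(L,0);k=np.abs(L[:,0]-c[0])<8;L=L[k]
    u,sv,vt=np.linalg.svd(L-L.mean(0));n=vt[2]*np.sign(vt[2][0]);print(len(L),"mean lock mm",L.mean(0),"min",L.min(0),"max",L.max(0),"normal in lock",n,"sv",sv/np.sqrt(len(L)), "lean z/x",n[2]/n[0],"turn",np.arctan2(n[1],n[0]))
E
python3 splane.py
```

```text
69 mean lock mm [ 6.8994 14.2156 23.0528] min [-0.0727  0.0062  0.2816] max [12.9107 19.4551 35.9315] normal in lock [ 0.7806 -0.6027 -0.1653] sv [9.2317 3.7993 3.2775] lean z/x -0.2117911843556683 turn -0.6575056504952337
28 mean lock mm [ 8.3554 16.368  23.6047] min [ 3.5654 10.3456 11.9723] max [12.6089 19.4015 32.5592] normal in lock [ 0.1667 -0.942  -0.2915] sv [5.8553 2.4911 1.4334] lean z/x -1.7486647803731519 turn -1.3956613968317175
```

```bash
cat >> splane.py <<'E'
k=L[:,1]<40
A=np.c_[L[:,2],L[:,1],np.ones(len(L))];co=np.linalg.lstsq(A,L[:,0],rcond=None)[0];print("x=%.3f z + %.3f y + %.1f"%tuple(co))
A=A[:,[0,2]];co=np.linalg.lstsq(A,L[:,0],rcond=None)[0];print("x=%.3f z + %.1f"%tuple(co));print(L[np.argsort(L[:,2])][::3].round(1))
u,v=np.nonzero(m)[::-1];print(u.min(),u.max(),v.min(),v.max())
crop(p,235,200,295,250,13,"pics/s12.png")
E
python3 splane.py
```

```text
70 mean lock mm [ 6.7399 14.2394 23.546 ] min [-0.3435  1.5912  1.6637] max [12.3104 19.7499 36.871 ] normal in lock [ 0.97   -0.232  -0.0734] sv [9.1748 3.6415 3.1814] lean z/x -0.07564618155077527 turn -0.23473798811840296
29 mean lock mm [ 7.9907 16.0049 24.2096] min [ 4.4178  6.5065 11.7203] max [12.3104 19.4116 35.0445] normal in lock [ 0.2218 -0.8949 -0.3874] sv [6.0391 2.3187 1.8224] lean z/x -1.746435819104461 turn -1.3278331853379344
x=-0.002 z + 0.144 y + 5.7
x=-0.060 z + 9.4
[[ 9.7 16.8 11.7]
 [ 9.2 18.2 17.9]
 [ 5.4 16.9 20.3]
 [ 4.7 18.9 21.4]
 [10.7 16.1 22.6]
 [ 9.5 17.3 25.4]
 [ 7.7 15.5 25.9]
 [ 5.  12.3 27.8]
 [ 5.1  9.  30.9]
 [ 6.9 13.7 32.3]]
264 271 218 233
```

View pics/s12.png

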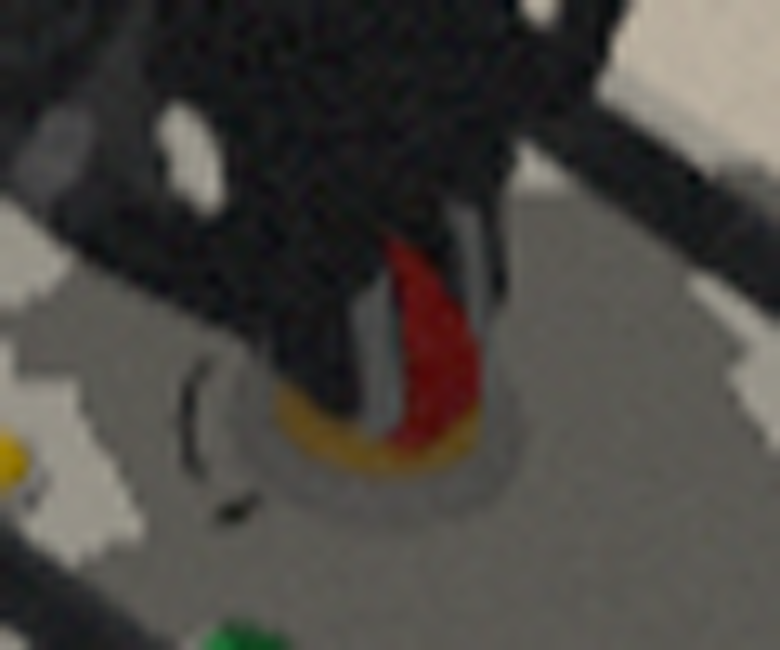

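```bash
python3 - <<'E'
from h import *
p=manip.grab_frame("scene")[0];C=cam("scene");f=np.load("fit.npz");R=f["R"];kh=np.array([.5659,-.1164,.0957])
s=13;x0,y0=235,200
def draw(name,lean,turn):
    im=cv2.resize(p[y0:250,x0:295,::-1],None,fx=s,fy=s,interpolation=cv2.INTER_CUBIC)
    a=np.linspace(0,2*np.pi,60)
    def line(L,col):
        uv=((proj(C,kh+L@R.T)-[x0,y0]+.5)*s).astype(int)+off; cv2.polylines(im,[uv],False,col,1)
    off=np.array([0,0])
    line(np.c_[.0165*np.cos(a),.0165*np.sin(a),0*a],(0,255,255))
    Q=Rot.from_euler('y',lean).as_matrix()@Rot.from_euler('z',-turn).as_matrix()
    for yy in(-.006,.006): line(np.c_[.018*np.cos(a),yy+0*a,.017+.017*np.sin(a)]@Q.T,(255,255,0))
    cv2.imwrite(name,im)
draw("pics/mA.png",0,1.5);draw("pics/mB.png",.25,1.5)
a=cv2.imread("pics/mA.png");b=cv2.imread("pics/mB.png");cv2.imwrite("pics/mAB.png",cv2.resize(np.hstack([a[100:550,150:600],b[100:550,150:600]]),(800,400)))
E
```

```text
(no output)
```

View pics/mAB.png

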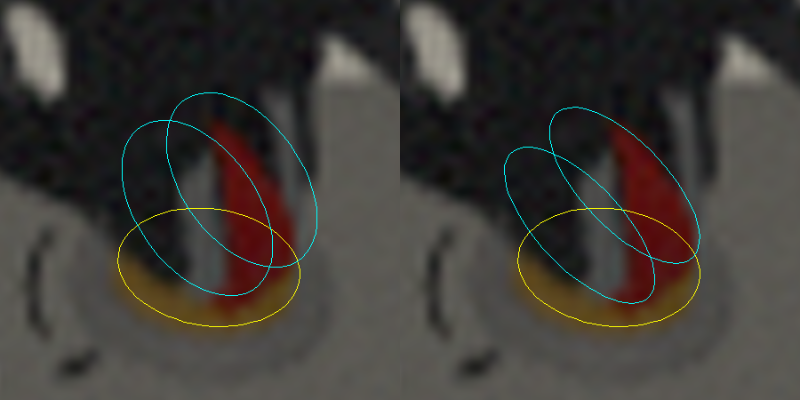

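Both the wrist plane fit and the scene overlay suggest that the pads pull the head toward vertical, about 0.2 rad off the lock axis. I lower the grip and shift the hand down-slope so the head follows the lock's lean, finishing the turn as I go.

Call:
move_arm:
  series:
    - [[0,0,-0.1,0,0.08],[0,0,-0.1,0,0.07],[0,0,-0.1,0,0]]
  grip_force: 22

```text
time: 23.58
ee_pos: [0.5656, -0.1136, 0.1047]
orientation: [0.523, 0.475, -0.518, 0.481]
wrist_force: [18.0, 11.8, 14.7]
width: 0.0109
```

```bash
python3 look.py; python3 plane.py
```

```text
t 23.575 ee [ 0.5656 -0.1136  0.1047] yaw -0.0858222312889658 F face [22.2304  9.9906  9.2945] F [18.0249 11.7676 14.7314] tq [ 2.3233 -4.8741  0.737 ] w 0.010871330308237614 shoulder est in lock [-0.9691 -5.1514 -0.8765]
[271.  315.5  17.   -5.3  -0.7 -17.1]
[279.  316.5  34.  -12.3  -0.3 -16.8]
[287.  314.   35.  -16.8  -1.2 -15.7]
[295.  313.5  36.  -19.2  -1.4 -13.8]
[303.  313.5  34.  -21.4  -1.4 -11.9]
[311.  314.   33.  -23.3  -1.2  -9.8]
[319.  314.   33.  -24.3  -1.2  -7.4]
[327.  313.   33.  -25.1  -1.6  -4.8]
[335.  313.   33.  -26.1  -1.6  -2.4]
[343.  313.5  34.  -26.4  -1.4   0.4]
[351.  313.5  32.  -26.2  -1.4   3.6]
[359.  313.5  32.  -24.6  -1.4   7.8]
y = 0.086 x + 0.025 z + 0.8 mm (x coef = lean about tool z; z coef = yaw rel. to tool), resid 0.2110471244206241
```

```bash
cat > ov.py <<'E'
from h import *
import sys
s=manip.read_state();C=cam("wrist",s);p,d=manip.grab_frame("wrist")
f=np.load("fit.npz");R=f["R"];kh=np.array([.5659,-.1164,.0957])
T=Rot.from_quat(s["orientation"]).as_matrix();yaw=yaw_now(s)
a=np.linspace(0,2*np.pi,60);sc=3.5;x0,y0=230,225
def draw(lean):
    im=cv2.resize(p[y0:400,x0:400,::-1],None,fx=sc,fy=sc,interpolation=cv2.INTER_CUBIC)
    def line(W,col):
        uv=((proj(C,W)-[x0,y0]+.5)*sc).astype(int);cv2.polylines(im,[uv],False,col,1)
    line(kh+np.c_[.0165*np.cos(a),.0165*np.sin(a),0*a]@R.T,(0,255,255))
    line(kh+np.c_[.0225*np.cos(a),.0225*np.sin(a),0*a-.0015]@R.T,(0,255,255))
    turn=np.arctan2(R[1,0],R[0,0])+np.pi/2-yaw
    Q=R@Rot.from_euler('y',lean).as_matrix()@Rot.from_euler('z',-turn).as_matrix()
    for yy in(-.006,.006): line(kh+np.c_[.018*np.cos(a),yy+0*a,.017+.017*np.sin(a)]@Q.T,(255,255,0))
    return im
cv2.imwrite(sys.argv[1],cv2.resize(np.hstack([draw(0),draw(.25)]),None,fx=.67,fy=.67))
E
python3 ov.py pics/ov1.png
```

```text
(no output)
```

View pics/ov1.png

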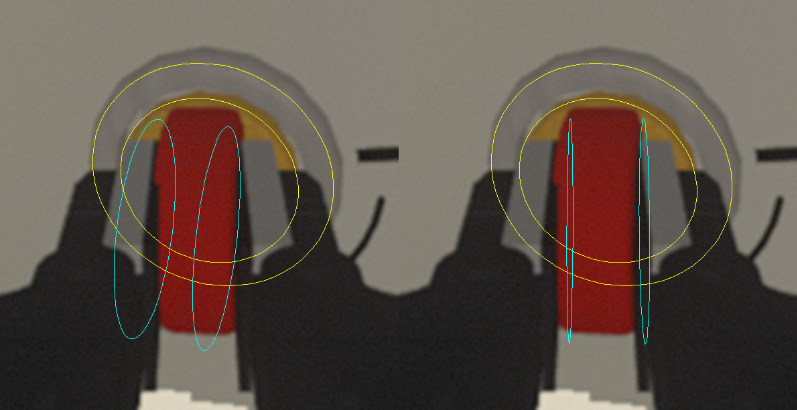

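The overlay confirms the head is vertical in the hand, so the pads' couple beats the lock's. I try a stronger down-slope shift.

Call:
move_arm:
  series:
    - [[0,0.03,-0.1,0,0],[0,0.03,-0.1,0,0]]
  grip_force: 20

```text
time: 23.92
ee_pos: [0.5652, -0.1137, 0.1046]
orientation: [0.524, 0.474, -0.518, 0.482]
wrist_force: [23.1, 10.4, 16.5]
width: 0.0107
```

```bash
python3 look.py; python3 plane.py|tail -1
```

```text
t 23.925 ee [ 0.5652 -0.1137  0.1046] yaw -0.08468500754845346 F face [27.4522  8.0963  9.7034] F [23.1214 10.3541 16.478 ] tq [ 2.247  -5.9046  0.7291] w 0.010707988392809118 shoulder est in lock [-1.2837 -5.2094 -0.907 ]
y = 0.088 x + 0.024 z + 0.9 mm (x coef = lean about tool z; z coef = yaw rel. to tool), resid 0.21983243496659885
```

The arm's compliance makes that approach weak, so I change the plan. I turn back to rest, let go, and re-grip the round head by its rim. There it can pivot freely to the lock's lean at any angle.

Call:
move_arm:
  series:
    - [[0,0,0.25,0,-0.1],[0,0,0.15,0,-0.15],[0,0,0,0,-0.15],[0,0,0,0,-0.15]]

```text
time: 24.48
ee_pos: [0.5648, -0.1143, 0.1037]
orientation: [0.37, 0.601, -0.369, 0.605]
wrist_force: [-0.8, -1.5, 23.5]
width: 0.0108
```

```bash
python3 look.py
```

```text
t 24.475 ee [ 0.5648 -0.1143  0.1037] yaw 0.4703204949258045 F face [ 5.2078 -1.4338 22.8862] F [-0.7519 -1.5127 23.4543] tq [ 0.3465 -1.4362  0.2056] w 0.010811133533294704 shoulder est in lock [ 2.1192 -4.8888 -2.7146]
```

Call:
move_arm:
  series:
    - [[0,0,0,0,-0.15],[0,0,0,0,-0.15],[0,0,0,0,-0.15],[0,0,0,0,-0.15]]

```text
time: 24.98
ee_pos: [0.5637, -0.1146, 0.1033]
orientation: [0.175, 0.684, -0.175, 0.686]
wrist_force: [-1.9, -4.7, 20.0]
width: 0.0112
```

```bash
python3 look.py
```

```text
t 24.975 ee [ 0.5637 -0.1146  0.1033] yaw 1.0704522291889214 F face [ 2.9177 -4.5324 19.8784] F [-1.8827 -4.7341 19.9563] tq [-0.3752 -0.5513  0.1693] w 0.01124882252616706 shoulder est in lock [ 4.1222 -1.8722 -3.6614]
```

Call:
move_arm:
  series:
    - [[0,0,-0.05,0,-0.15],[0,0,-0.05,0,-0.15],[0,0,0,0,-0.15],[0,0,0,0,-0.15]]

```text
time: 25.48
ee_pos: [0.5636, -0.1167, 0.1033]
orientation: [-0.037, 0.705, 0.034, 0.708]
wrist_force: [-2.6, -21.4, 19.6]
width: 0.0111
```

```bash
python3 look.py
```

```text
t 25.475 ee [ 0.5636 -0.1167  0.1033] yaw 1.6709172748899404 F face [  0.5615 -21.0168  20.1678] F [ -2.6468 -21.3677  19.626 ] tq [-3.9965  0.0209 -0.1249] w 0.011103461686414306 shoulder est in lock [ 4.7384  0.59   -3.837 ]
```

Call:
move_arm:
  series:
    - [[0,-0.05,-0.2,0,0],[3,0,0,0,0],[3,0,0,0,0],[3.5,-1,0,0,0],[3.5,-4,0,0,0]]

```text
time: 26.1
ee_pos: [0.5604, -0.1159, 0.1513]
orientation: [-0.033, 0.708, 0.034, 0.705]
wrist_force: [1.1, 0.1, 0.7]
width: 0.0349
```

Call:
move_arm:
  series:
    - [[5,-4.5,0,2,0],[5,0,0,0,0]]

```text
time: 26.35
ee_pos: [0.5849, -0.1149, 0.2012]
orientation: [-0.034, 0.704, 0.032, 0.709]
wrist_force: [-0.9, 0.1, -0.4]
width: 0.0501
```

```bash
python3 look.py; cat > ov2.py <<'E'
from h import *
s=manip.read_state();C=cam("wrist",s);p,d=manip.grab_frame("wrist");cv2.imwrite("pics/w9.png",p[:,:,::-1]);np.savez("w9.npz",p=p,d=d,K=C[0],R=C[1],t=C[2],e=s["ee_pos"],q=s["orientation"])
print(proj(C,[.5659,-.1164,.0957]))
E
python3 ov2.py
```

```text
t 26.35 ee [ 0.5849 -0.1149  0.2012] yaw 1.6646301419686775 F face [-0.9916  0.2193 -0.1496] F [-0.9358  0.1304 -0.4012] tq [-0.0241  0.0438 -0.028 ] w 0.050060442123057616 shoulder est in lock [50.8266  0.3793 85.1567]
[[313.5233 204.9992]]
```

View pics/w9.png

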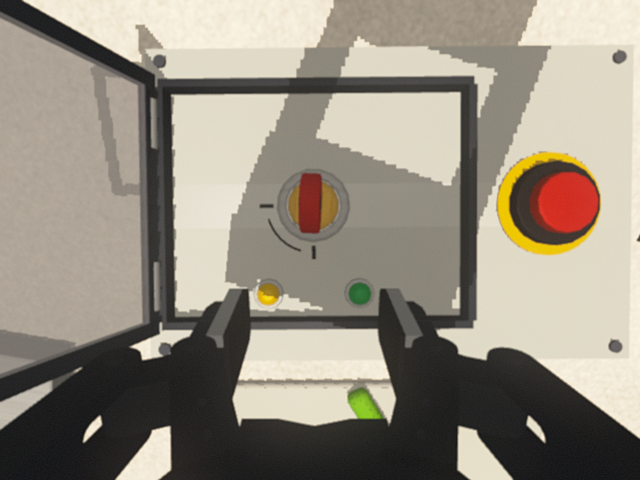

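The key stands in the lock at rest: red head at (311,203), plug centre (313,205). I check its height above the plug and plan the rim grip.

```bash
python3 - <<'E'
from h import *
z=np.load("w9.npz");C=(z["K"],z["R"],z["t"]);X=cloud(C,z["d"]);p=z["p"]
f=np.load("fit.npz");R=f["R"];kh=np.array([.5659,-.1164,.0957])
hsv=cv2.cvtColor(p,cv2.COLOR_RGB2HSV);H,S=hsv[...,0].astype(int),hsv[...,1]
m=((H<8)|(H>172))&(S>150);m[:,400:]=0
L=(X[m]-kh)@R*1000;print(len(L),"red lock",np.nanmin(L,0),np.nanmax(L,0),np.nanpercentile(L[:,2],[50,90,98]))
Q=L[L[:,2]>28];print("top mean",Q.mean(0))
b=(abs(H-21)<6)&(S>120);b[:170]=0;b[240:]=0;b[:,280:345]&=True;b[:,:280]=0;b[:,345:]=0
B=(X[b]-kh)@R*1000;print("brass lock",np.nanmedian(B,0),len(B))
uv=proj(C,kh+np.array([[0,0,0],[0,0,.034],[.018,0,.017],[-.018,0,.017]])@R.T);print(uv)
v,u=np.nonzero(m);print("red cols",u.min(),u.max(),"rows",v.min(),v.max(),cv2.minAreaRect(np.c_[u,v].astype(np.float32)))
yaw=.0957
s=manip.read_state()
for nm,hc in(("head centre",kh+.017*R[:,2]),): print(nm,hc, "from ee",hc-s["ee_pos"])
E
```

```text
1193 red lock [-17.0244  -8.169   10.9568] [17.0007  4.6171 35.7387] [32.212  34.4325 35.0896]
top mean [-0.4614 -2.2425 32.4422]
brass lock [-0.0005  6.7317  0.1863] 828
[[313.5233 204.9992]
 [313.3183 202.0735]
 [313.475  233.6884]
 [313.3812 173.4671]]
red cols 299 321 rows 174 232 ((309.56964111328125, 202.8409423828125), (21.50494384765625, 58.131046295166016), 1.8476102352142334)
head centre [ 0.5615 -0.1168  0.1121] from ee [-0.0215 -0.0023 -0.0869]
```

The red top lies 34 mm off the plug and the brass at 0, so the key is fully home. Lean is about 0.065 rad, which is just slot play. I rotate the hand a quarter turn for the rim grip.

Call:
move_arm:
  series:
    - [[5.5,0,0,0,0.175],[5.5,0,0,0,0.175],[5.5,0,0,0,0.175],[5.5,0,0,0,0.175],[5.5,0,0,0,0.175]]

```text
time: 27.02
ee_pos: [0.5806, -0.1142, 0.196]
orientation: [0.271, 0.654, -0.271, 0.652]
wrist_force: [0.3, -0.0, -0.8]
width: 0.055
```

Call:
move_arm:
  series:
    - [[5.5,0,0,0,0.175],[5.5,0,0,0,0.175],[5.5,0,0,0,0.175],[5.5,0,0,0,0.17],[5.5,0,0,0,0]]

```text
time: 27.65
ee_pos: [0.5808, -0.1143, 0.1962]
orientation: [0.475, 0.524, -0.476, 0.523]
wrist_force: [-0.8, -0.8, -0.7]
width: 0.0548
```

```bash
python3 - <<'E'
from h import *
s=manip.read_state();y=yaw_now(s);print(s["ee_pos"],y,s["qpos"],s["time"])
print(tool(np.array([.5615,-.1178,.102])-s["ee_pos"],y))
C=cam("wrist",s);p,d=manip.grab_frame("wrist");cv2.imwrite("pics/w10.png",p[:,:,::-1])
X=cloud(C,d);f=np.load("fit.npz");R=f["R"];kh=np.array([.5659,-.1164,.0957])
hsv=cv2.cvtColor(p,cv2.COLOR_RGB2HSV);H,S=hsv[...,0].astype(int),hsv[...,1]
m=((H<8)|(H>172))&(S>150);L=(X-kh)@R*1000;m&=(np.linalg.norm(L,axis=-1)<50)
T=Rot.from_quat(s["orientation"]).as_matrix();Q=(X[m]-s["ee_pos"])@T*100
print("red in tool cm",np.nanmin(Q,0),np.nanmax(Q,0),len(Q),"lock",np.nanmin(L[m],0),np.nanmax(L[m],0))
E
```

```text
[ 0.5808 -0.1143  0.1962] 0.0949254617651829 [-0.2455  0.4379  1.7684 -0.      0.9372 -0.3404] 27.65
[ 9.4208 -1.9559  0.1684]
red in tool cm [ 6.4876 -3.6135 -0.4597] [ 9.8773 -0.2343  0.9288] 1732 lock [-15.81    -8.5371   2.3912] [17.4643  5.3706 36.2025]
```

View pics/w10.png

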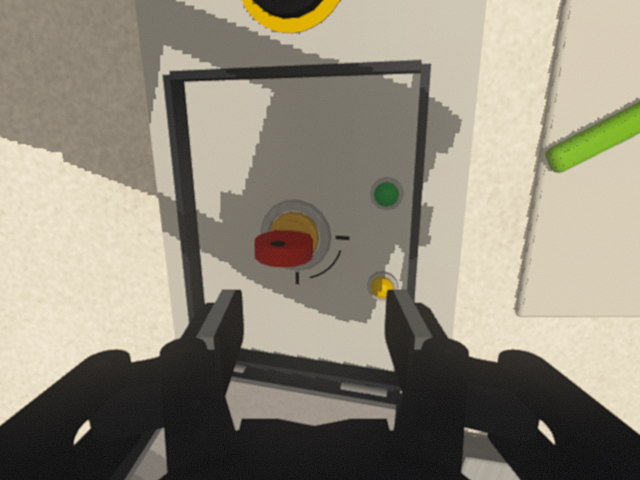

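Call:
move_arm:
  series:
    - [[5.5,1,-1.95,0.2,0],[5.5,3,0,0,0],[5.5,3,0,0,0],[5.5,1.6,0,0,0],[5.5,0.8,0,0,0]]
  grip_force: 40

```text
time: 28.32
ee_pos: [0.5622, -0.1182, 0.1024]
orientation: [0.475, 0.524, -0.476, 0.523]
wrist_force: [0.8, 0.3, 1.3]
width: 0.0546
```

```bash
python3 look.py; python3 - <<'E'
from h import *
p,d=manip.grab_frame("wrist");crop(p,200,150,440,400,2.4,"pics/w11.png")
E
```

```text
t 28.325 ee [ 0.5622 -0.1182  0.1024] yaw 0.09574064164492446 F face [1.1022 0.2718 1.0556] F [0.7618 0.3462 1.3049] tq [-0.0072 -0.007  -0.003 ] w 0.054633385726205984 shoulder est in lock [-3.9068 -9.3402 -2.505 ]
```

View pics/w11.png

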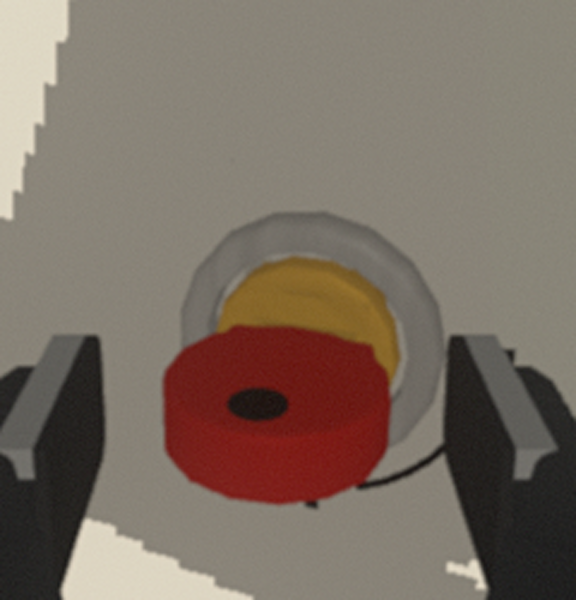

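The head sits between the pads, seen edge to edge from (165,400) to (388,400) in the crop, and the tips clear the plug. I close.

Call:
move_arm:
  series:
    - [[3,0,0,0,0],[3,0,0,0,0],[3,0,0,0,0],[3,0,0,0,0]]

```text
time: 28.88
ee_pos: [0.5631, -0.1183, 0.1041]
orientation: [0.476, 0.523, -0.476, 0.523]
wrist_force: [-0.2, 1.5, 7.7]
width: 0.0321
```

```bash
python3 look.py; python3 - <<'E'
from h import *
p,d=manip.grab_frame("wrist");crop(p,200,150,440,400,2.4,"pics/w12.png")
E
```

```text
t 28.875 ee [ 0.5631 -0.1183  0.1041] yaw 0.09424635777936731 F face [1.9434 1.4673 7.468 ] F [-0.1957  1.4553  7.7166] tq [ 0.2649  0.1102 -0.0091] w 0.03213176133810125 shoulder est in lock [-2.6224 -9.5662 -1.0985]
```

View pics/w12.png

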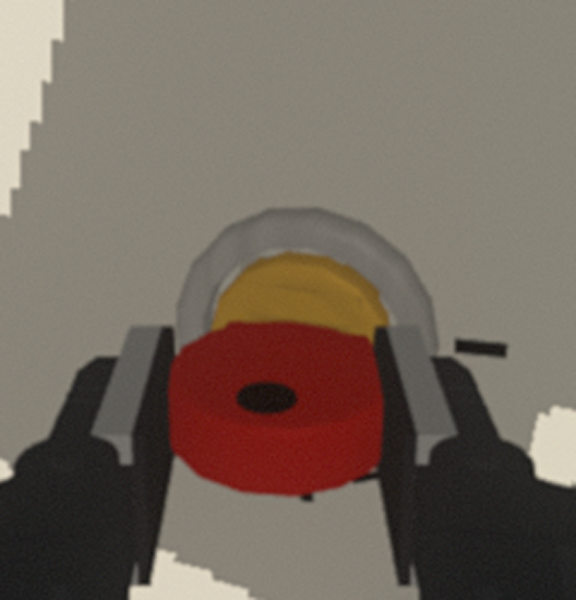

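Call:
move_arm:
  series:
    - [[4.5,0,0,0,0],[4.5,0.2,0,0,0],[4.5,0.2,0,0,0],[4.5,0,0,0,0]]

```text
time: 29.42
ee_pos: [0.5624, -0.1182, 0.0988]
orientation: [0.476, 0.523, -0.476, 0.523]
wrist_force: [0.4, -0.1, 0.0]
width: 0.0453
```

```bash
python3 look.py s13
```

```text
t 29.425 ee [ 0.5624 -0.1182  0.0988] yaw 0.09400471465728415 F face [ 0.3844 -0.094  -0.0609] F [ 0.3942 -0.0566  0.0406] tq [-0.0434 -0.0373 -0.0149] w 0.04526067066675178 shoulder est in lock [-4.6879 -9.4029 -5.9424]
```

View pics/s13.png

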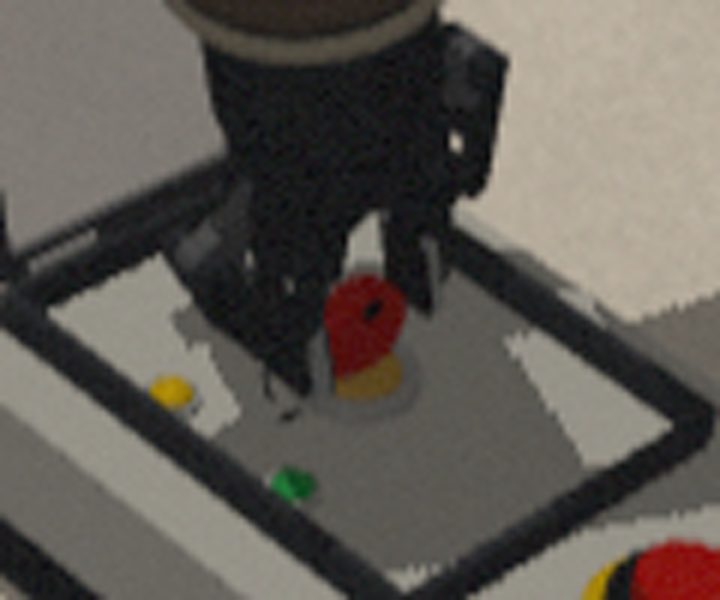

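No contact force, and the tips clear. I close again, a little lower.

Call:
move_arm:
  series:
    - [[2.5,0,0,0,0],[2.5,0,0,0,0],[2.5,0,0,0,0],[2.5,0,0,0,0]]

```text
time: 29.98
ee_pos: [0.5629, -0.1183, 0.0998]
orientation: [0.476, 0.523, -0.476, 0.523]
wrist_force: [-3.0, 0.9, 8.9]
width: 0.0334
```

```bash
python3 look.py s14
```

```text
t 29.975 ee [ 0.5629 -0.1183  0.0998] yaw 0.09399665304640709 F face [-0.5043  1.1582  9.3387] F [-3.0016  0.8752  8.8899] tq [ 0.2331  0.1911 -0.0124] w 0.03341091965902793 shoulder est in lock [-3.9449 -9.4879 -5.1825]
```

View pics/s14.png

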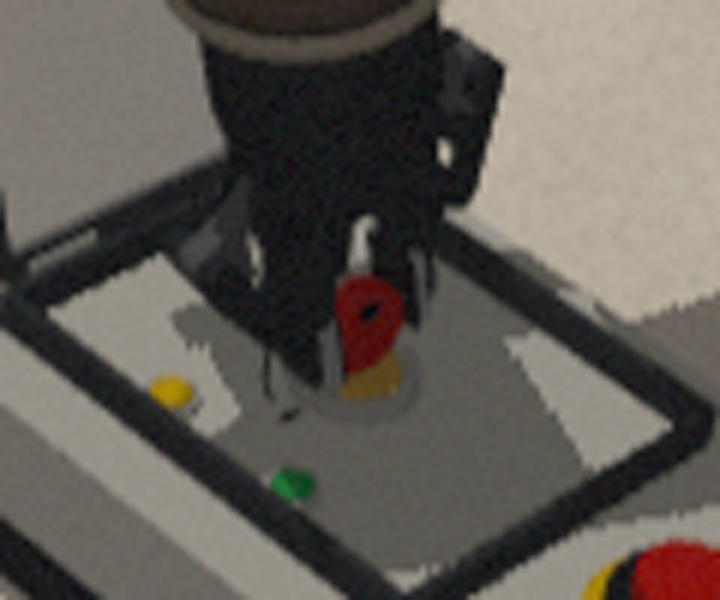

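Call:
move_arm:
  series:
    - [[2,0,0,0,0],[2,0,0,0,0.1],[2,0,0,0,0.1],[2,0,0,0,0.1],[2,0,0,0,0.1]]
  grip_force: 50

```text
time: 30.65
ee_pos: [0.5631, -0.118, 0.1002]
orientation: [0.571, 0.417, -0.571, 0.417]
wrist_force: [-3.1, 5.6, 18.2]
width: 0.0324
```

```bash
python3 look.py s15
```

```text
t 30.65 ee [ 0.5631 -0.118   0.1002] yaw -0.3093686515872887 F face [ 2.2921  5.8446 18.2645] F [-3.0604  5.5776 18.2354] tq [1.0294 0.2502 0.1017] w 0.032381768668142255 shoulder est in lock [-6.6425 -8.9046 -3.9875]
```

View pics/s15.png

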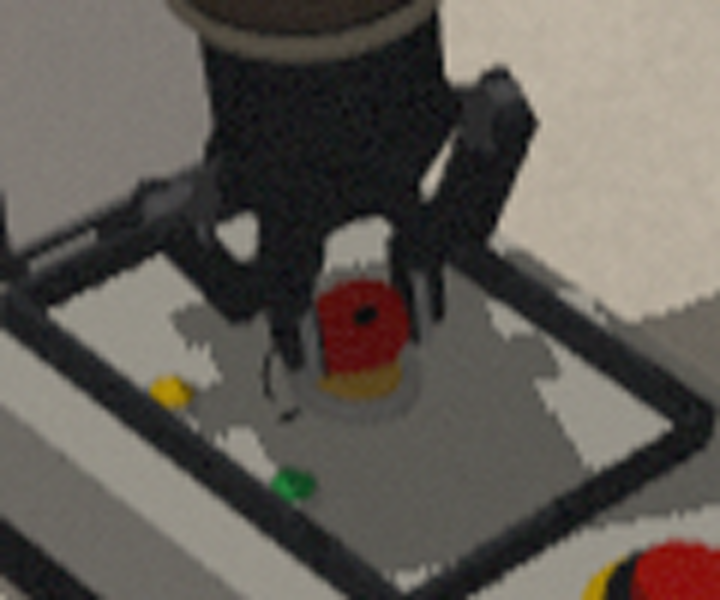

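Call:
move_arm:
  series:
    - [[2,0,0,0,0.1],[2,0,0,0,0.1],[2,0,0,0,0.1],[2,0,0,0,0.1]]

```text
time: 31.2
ee_pos: [0.5646, -0.1186, 0.1003]
orientation: [0.644, 0.294, -0.641, 0.296]
wrist_force: [4.6, 1.4, 10.8]
width: 0.0298
```

```bash
python3 look.py
```

```text
t 31.2 ee [ 0.5646 -0.1186  0.1003] yaw -0.7092292942638375 F face [7.3177 0.9755 9.1916] F [ 4.5747  1.4194 10.7724] tq [ 0.1702 -1.0678  0.0199] w 0.02977886376981334 shoulder est in lock [-7.8448 -8.0849 -3.5545]
```

```bash
python3 look.py s16; python3 - <<'E'
from h import *
p,d=manip.grab_frame("wrist");crop(p,200,150,440,400,2.4,"pics/w13.png")
E
```

```text
t 31.2 ee [ 0.5646 -0.1186  0.1003] yaw -0.7092292942638375 F face [7.3177 0.9755 9.1916] F [ 4.5747  1.4194 10.7724] tq [ 0.1702 -1.0678  0.0199] w 0.02977886376981334 shoulder est in lock [-7.8448 -8.0849 -3.5545]
```

View pics/s16.png

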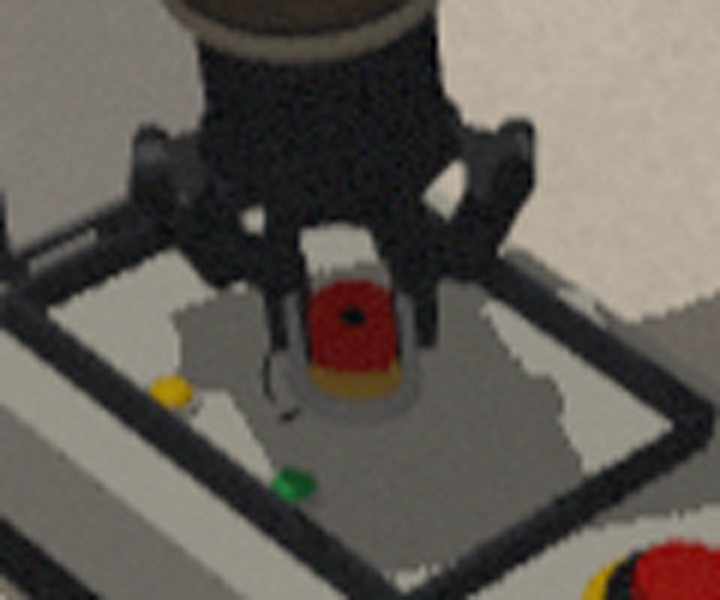

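View pics/w13.png

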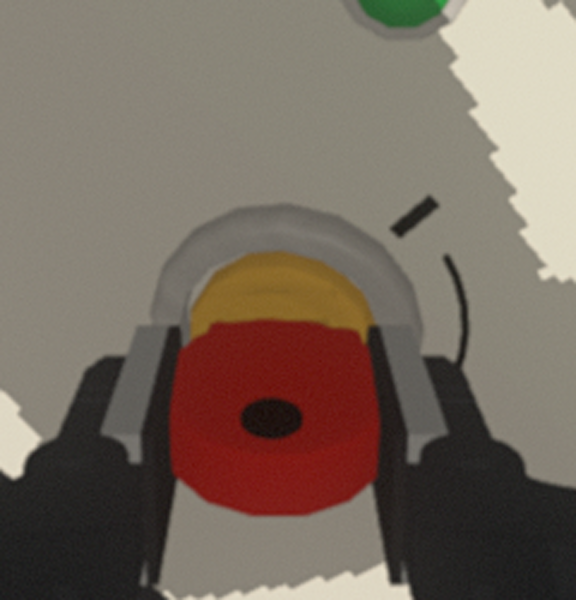

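The key turns with the hand and the head still sits on the brass. Continuing.

Call:
move_arm:
  series:
    - [[2,0.02,0,0,0.1],[2,0,0,0,0.1],[2,0,0,0,0.1],[2,0,0,0,0.1]]
  grip_force: 40

```text
time: 31.8
ee_pos: [0.5644, -0.119, 0.0998]
orientation: [0.69, 0.161, -0.687, 0.162]
wrist_force: [4.3, -4.7, 2.9]
width: 0.0296
```

```bash
python3 look.py s17
```

```text
t 31.8 ee [ 0.5644 -0.119   0.0998] yaw -1.1091758471709598 F face [ 4.4699 -5.0476  1.7978] F [ 4.3172 -4.6562  2.8935] tq [-0.5612 -1.1261  0.125 ] w 0.02955299109080305 shoulder est in lock [-10.1162  -5.9282  -3.4846]
```

View pics/s17.png

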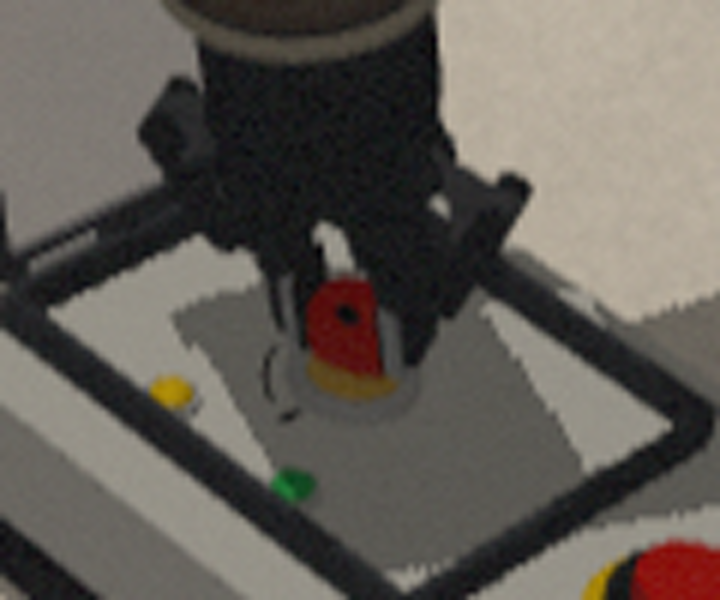

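Call:
move_arm:
  series:
    - [[2,0.05,0,0,0.1],[2,0.05,0,0,0.1],[2,0.02,0,0,0.1]]

```text
time: 32.22
ee_pos: [0.5637, -0.1184, 0.0989]
orientation: [0.706, 0.057, -0.704, 0.057]
wrist_force: [-1.1, 2.7, 12.4]
width: 0.0292
```

```bash
python3 look.py
```

```text
t 32.225 ee [ 0.5637 -0.1184  0.0989] yaw -1.4093311153819732 F face [ 2.405   2.8044 12.21  ] F [-1.1014  2.7115 12.4164] tq [ 0.4962 -0.1278  0.13  ] w 0.02917635834543507 shoulder est in lock [-11.6258  -3.0205  -4.0062]
```

Turned 1.5 now. I take the last quarter-radian or so.

Call:
move_arm:
  series:
    - [[2,0,0,0,0.1],[2,0,0,0,0.1],[2,0,0,0,0.06],[2,0,0,0,0]]

```text
time: 32.72
ee_pos: [0.5634, -0.1176, 0.0988]
orientation: [0.707, -0.034, -0.706, -0.034]
wrist_force: [0.4, 9.2, 15.5]
width: 0.029
```

```bash
python3 look.py s18; python3 - <<'E'
from h import *
s=manip.read_state();C=cam("wrist",s);p,d=manip.grab_frame("wrist");crop(p,200,150,440,400,2.4,"pics/w14.png");np.savez("w14.npz",p=p,d=d,K=C[0],R=C[1],t=C[2],e=s["ee_pos"],q=s["orientation"])
E
```

```text
t 32.725 ee [ 0.5634 -0.1176  0.0988] yaw -1.667106207591141 F face [ 5.2257  9.152  14.6691] F [ 0.3703  9.2297 15.5218] tq [ 2.0392 -0.2409  0.2861] w 0.029048324913923503 shoulder est in lock [-11.9422  -0.1275  -4.07  ]
```

View pics/s18.png

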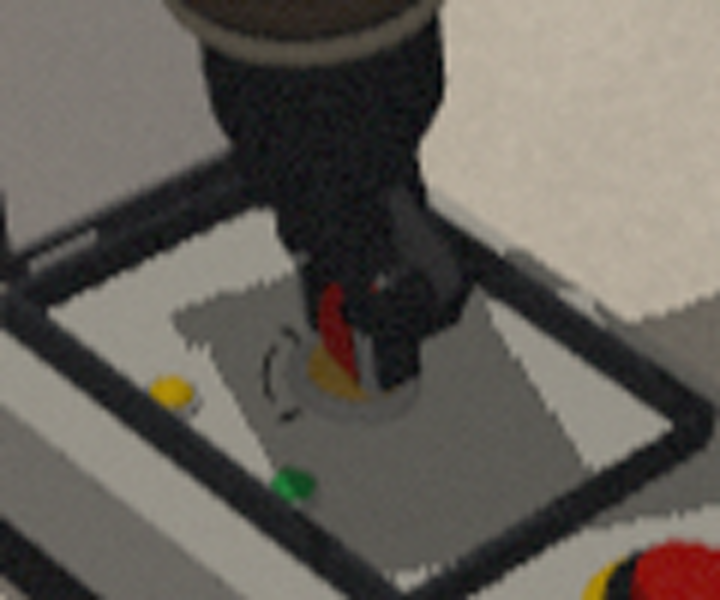

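View pics/w14.png

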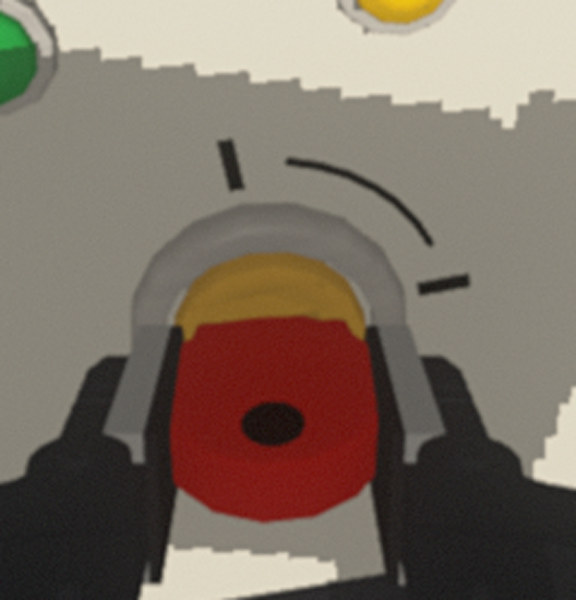

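The head is turned across the slope with its broad face visible. I fit that face's plane in lock axes to get the turn and the lean.

```bash
cat > face.py <<'E'
from h import *
s=manip.read_state();C=cam("wrist",s)
D=[];
for i in range(2):
    p,d=manip.grab_frame("wrist");D.append(d)
d=np.mean(D,0);X=cloud(C,d);f=np.load("fit.npz");R=f["R"];kh=np.array([.5659,-.1164,.0957])
hsv=cv2.cvtColor(p,cv2.COLOR_RGB2HSV);H,S=hsv[...,0].astype(int),hsv[...,1]
m=((H<8)|(H>172))&(S>150);m[:,:265]=0;m[:,365:]=0;m=cv2.erode(m.astype(np.uint8),np.ones((5,5)))>0
v,u=np.nonzero(m);m2=m.copy();m2[int(v.min()+.5*(v.max()-v.min())):]=False
L=(X-kh)@R*1000
Y=L[m2];Y=Y[~np.isnan(Y[:,0])]
for it in range(4):
    c=Y.mean(0);n=np.linalg.svd(Y-c,full_matrices=False)[2][2];n*=np.sign(n[0]);r=(Y-c)@n;Y=Y[abs(r)<max(1.0,2*r.std())]
print("face n",len(Y),"centre mm",c,"normal in lock",n,"rms",r.std(),"turn of face normal (key y):",np.arctan2(n[1],n[0]),"=> plug turn ~",np.pi/2-np.arctan2(n[1],n[0]) ,"lean",np.arcsin(n[2]))
A=L[m];print("red lock extents",np.nanpercentile(A,[1,99],axis=0))
b=(abs(H-21)<6)&(S>120);b[:,:265]=0;b[:,365:]=0;B=L[b];print("brass",np.nanmedian(B,0))
F=L[(np.linalg.norm(L[...,:2],axis=-1)>26)&(np.linalg.norm(L[...,:2],axis=-1)<50)&(abs(L[...,2]+8)<6)];c2=np.linalg.svd(F-F.mean(0),full_matrices=False)[2][2];print("console face normal in lock",c2,"z",F.mean(0)[2])
E
python3 face.py
```

```text
face n 2629 centre mm [ 6.7725 -1.6828 14.5996] normal in lock [ 0.9872 -0.1547 -0.0396] rms 0.27743577880682935 turn of face normal (key y): -0.15539650733651109 => plug turn ~ 1.7261928341314077 lean -0.03957614525443184
red lock extents [[ -2.1766 -14.6555   3.574 ]
 [  9.6255  12.612   34.6104]]
brass [12.7875 -7.2456 -0.091 ]
console face normal in lock [ 0.0002 -0.0016  1.    ] z -8.24265041277846
```

The fit gives a turn of about 1.73 rad for the key (plug at its stop plus play). Lean is 0.04 rad and the top is 34.6 mm off the plug, so it is home. I hold for a second and re-check, including the cover.

Call:
move_arm:
  series:
    - [[2,0,0,0,0],[2,0,0,0,0],[2,0,0,0,0],[2,0,0,0,0],[2,0,0,0,0]]

```text
time: 33.55
ee_pos: [0.5634, -0.1176, 0.0988]
orientation: [0.707, -0.033, -0.706, -0.034]
wrist_force: [-1.1, 9.5, 17.0]
width: 0.0288
```

Call:
move_arm:
  series:
    - [[2,0,0,0,0],[2,0,0,0,0],[2,0,0,0,0],[2,0,0,0,0],[2,0,0,0,0]]

```text
time: 34.17
ee_pos: [0.5634, -0.1176, 0.0988]
orientation: [0.707, -0.033, -0.706, -0.034]
wrist_force: [-0.5, 9.5, 17.2]
width: 0.0293
```

```bash
python3 look.py; python3 face.py; python3 - <<'E'
from h import *
p,d=manip.grab_frame("scene");cv2.imwrite("pics/s19.png",p[:,:,::-1])
E
```

```text
t 34.175 ee [ 0.5634 -0.1176  0.0988] yaw -1.6661145973315552 F face [ 4.8377  9.5522 16.5541] F [-0.5266  9.5456 17.2421] tq [ 2.086  -0.246   0.2243] w 0.029259334715292077 shoulder est in lock [-11.9684  -0.1335  -4.0716]
face n 2635 centre mm [ 6.7585 -1.6647 14.5816] normal in lock [ 0.9873 -0.1542 -0.0385] rms 0.28039547164565304 turn of face normal (key y): -0.1549482840316439 => plug turn ~ 1.7257446108265404 lean -0.03846509936992011
red lock extents [[ -2.2312 -14.6549   3.5801]
 [  9.6554  12.6522  34.5898]]
brass [12.7701 -7.1812 -0.0926]
console face normal in lock [ 0.0001 -0.0014  1.    ] z -8.22515162986409
```

View pics/s19.png

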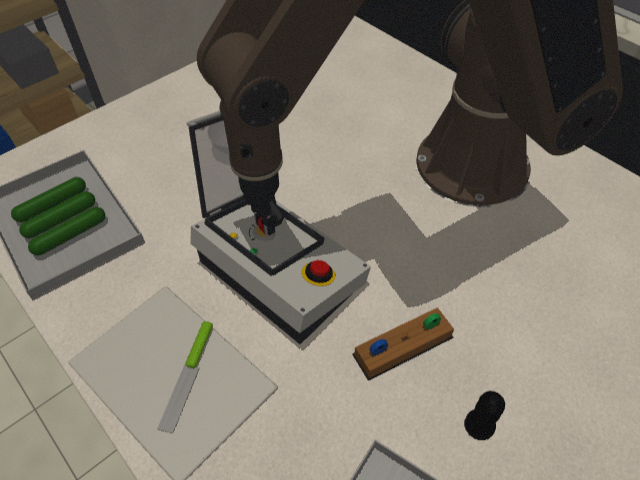

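Everything is steady: the cover stands open at (215,165), the stop at (319,269) is untouched, and the blue and green keys and the mill are in place. I hand in the job.

```bash
python3 -c "
from bench import manip
print(manip.job_done())"
```

```text
the job is handed in; nothing more can be done
None
```

I handed the job in at about 34 s, with the red key home in the lock, turned to its stop and still gripped. The hand-in gives no verdict.

**What I did:** I swung the cover back to about 1.83 rad. I took the red key, pre-tilted it in the stand's slot to match the lock, and wiggled it past both pins with about 19 N at most. It was pressed home at about 30 N. Then I turned it clockwise to the stop and held it there.

**Last checks:**

| Check | Measured | Needed |
|---|---|---|
| Head top above the plug | 34.6 mm (34 mm is fully home) | shoulder within 5 mm |
| Turn of the key | about 1.73 rad, so the plug at about 1.5 or more after play | above 1.3 rad |
| Lean off the lock's axis, across the broad face (not measured along it) | about 0.04 rad | below 0.12 rad |
| Cover | standing open in the final picture, about 1.83 rad when I let it go | above 1.5 rad |
| Grip | 40 N set; pose and forces steady over the last second | above 2 N |

In the final picture the emergency stop, the other keys and the mill are where they started. The bowl was partly hidden behind the cover, so I could not check it as closely.

**What went wrong on the way:** My first turn, gripping the head's flat sides, pulled the key about 0.2 rad off the lock's axis. I turned it back, let go, confirmed it was still home, re-gripped the round head by its rim and turned it again.

**Unexplained:** The finger opening reads 29 mm on a 36 mm head. I took this as soft contact or gripping slightly off the middle of the head.

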